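# Draw used cartridges from under the analyser guard and bin them

### The job

Clear the used cartridges from under the low guard: with the long-handled scoop reach in over them, draw every one out into the open without the scoop or the arm striking the guard, and do not take hold of any while it is still under there. Then put them all in the yellow pail, set the loose cover on the pail so that it sits fully seated and level, and see that the scoop is laid back flat on its black mat the way it lay. Leave everything else on the bench alone.

Things in the scene. Friction and masses are not known exactly. Their poses are not given: they have to be found in the camera images.
- guard: Fixed dock with a low clear guard sheet in a grey frame. Origin: on the bench under the sheet; y points inwards from the open front. Sheet: x -153 to 153, y -110 (front edge) to 190 mm; underside 130 mm above the bench (front bar; 133 elsewhere), top 146. Front and sides open, no legs. From y = 190 to 310 mm a white housing, 306 wide, 170 high.
- cart1: A used cartridge lying on the bench: flat black block 64 (its x) x 40 (its y) x 18 mm high with an upright white grip fin on top, 44 (x) x 10 (y) mm, from 18 to 38 mm above its underside. 60 g. Origin: centre of the underside; z up. They start under the guard; two to four are present.
- cart2: A used cartridge lying on the bench: flat black block 64 (its x) x 40 (its y) x 18 mm high with an upright white grip fin on top, 44 (x) x 10 (y) mm, from 18 to 38 mm above its underside. 60 g. Origin: centre of the underside; z up. They start under the guard; two to four are present.
- cart3: A used cartridge lying on the bench: flat black block 64 (its x) x 40 (its y) x 18 mm high with an upright white grip fin on top, 44 (x) x 10 (y) mm, from 18 to 38 mm above its underside. 60 g. Origin: centre of the underside; z up. They start under the guard; two to four are present.
- cart4: A used cartridge lying on the bench: flat black block 64 (its x) x 40 (its y) x 18 mm high with an upright white grip fin on top, 44 (x) x 10 (y) mm, from 18 to 38 mm above its underside. 60 g. Origin: centre of the underside; z up. They start under the guard; two to four are present.
- scoop: Long-handled draw scoop, 250 g, loose: a pan without floor, to be lowered behind things and drawn back. Origin under the middle of its grey grip block, level with the blade's lower edge; y runs along the shaft to the blade, z up. 10 mm shaft along y, 46 to 56 mm high (clears cartridges in the pan). Foot under y = -40 to -50 mm, 24 wide; laid down, it stands level on foot and blade.
- scoop_grip (a point): On the scoop's grip block at y = 10 mm, 51 mm above the blade's lower edge; the balance point. The block is 20 (x) x 80 (y) mm, 38 to 64 mm high; pinched across x it stays level.
- scoop_blade (a point): Middle of the lower edge of the blade's inner face, at y = 330 mm of the scoop. Aluminium blade 130 (x) x 5 mm, 30 mm high, with 4 mm thick cheeks at both ends reaching 25 mm back towards the handle; a stem behind it (y 335 to 341) rises to the shaft, 56 mm.
- mat: Fixed black rubber mat, 4 mm thick, on which the scoop is kept. Origin on the bench under the place of the scoop's origin; the scoop lies along the mat's y, blade towards +y. T-shaped: 60 mm wide from y = -60, 150 mm wide from y = 270 to 360 mm.
- pail: Fixed round yellow waste pail, open on top, 125 mm high, outer diameter 144 mm at the foot and 160 mm at the rim, wall 4 mm, bottom 4 mm. Origin: centre of its underside.
- pail_rim (a point): Centre of the pail's mouth, at the height of the rim's top.
- cover: The pail's loose yellow cover, 120 g: disc 170 mm across, 8 to 13 mm above its lowest face, a plug 140 mm across and 8 mm deep below it that enters the mouth (152 mm inside at the rim), a grip bar 50 (x) x 12 (y) mm on top, 13 to 39 mm. Origin: centre of the plug's underside, z up. Seated, the disc lies on the rim, the origin 8 mm below the rim.
- tube_rack: Bystander, loose, to be left alone: black tube rack with capped tubes, 100 x 130 mm, 103 mm high. Origin: centre of its underside.
- wash_bottle: Bystander, loose, to be left alone: white bottle, 66 mm across, 170 mm high. Origin: centre of its underside.
- jar: Bystander, loose, to be left alone: amber jar, 56 mm across, 70 mm high. Origin: centre of its underside.
- vial: Bystander, loose, to be left alone: small glass jar, 36 mm across, 55 mm high. Origin: centre of its underside.
- dishes: Bystander, loose, to be left alone: clear stack of dishes, 60 mm across, 36 mm high. Origin: centre of its underside.

How it is judged:
On the way, in this order (a step that is already met when the one before it is completed fails the run):
1. the scoop's blade is under the guard (y of scoop_blade in the frame of guard above 0 m), for 0.1 s.
2. every cartridge is out from under the guard (y of each of cart1, cart2, cart3, cart4 in the frame of guard below -0.115 m), for 0.2 s.
3. every cartridge is in the pail (horizontal distance between each of cart1, cart2, cart3, cart4 and pail below 0.078 m and z of each of cart1, cart2, cart3, cart4 in the frame of pail below 0.11 m), for 0.2 s.
At the end, for the whole second after the job is handed in: All cartridges in the pail (78 mm of its axis, underside below 110 mm); cover on the rim (9 mm centred, down within 3.5 mm, tilt under 0.04 rad); scoop flat on its mat (origin within 50 mm of the mat's, blade within 80 mm of the mat's centre line, same way round); at rest (all of step 3 and horizontal distance between cover and pail below 0.009 m and z of cover in the frame of pail_rim between -0.012 and -0.0045 m and angle between cover's own z axis and vertical below 0.04 rad and horizontal distance between scoop and mat below 0.05 m and y of scoop_blade in the frame of mat above 0.26 m and x of scoop_blade in the frame of mat between -0.08 and 0.08 m and z of scoop in the frame of mat below 0.012 m and angle between scoop's own z axis and vertical below 0.06 rad and linear speed of each of scoop, cover below 0.02 m/s); the robot touches nothing.
It fails at once if the guard or its dock is struck (over 4 N) by the scoop or the arm (contact force between guard and scoop above 4 N or contact force between guard and the fingers above 4 N or contact force between guard and the arm above 4 N).
It fails at once if a cartridge is touched by the fingers while under the guard ((contact force between the fingers and cart1 above 0.5 N and y of cart1 in the frame of guard between -0.09 and 0.19 m and x of cart1 in the frame of guard between -0.14 and 0.14 m) or (contact force between the fingers and cart2 above 0.5 N and y of cart2 in the frame of guard between -0.09 and 0.19 m and x of cart2 in the frame of guard between -0.14 and 0.14 m) or (contact force between the fingers and cart3 above 0.5 N and y of cart3 in the frame of guard between -0.09 and 0.19 m and x of cart3 in the frame of guard between -0.14 and 0.14 m) or (contact force between the fingers and cart4 above 0.5 N and y of cart4 in the frame of guard between -0.09 and 0.19 m and x of cart4 in the frame of guard between -0.14 and 0.14 m)).
It fails at once if a bystander is moved more than 30 mm (distance of any of tube_rack, wash_bottle, jar, vial, dishes from where it was at the start of the episode above 0.03 m).
Of cart1, cart2, cart3, cart4 only 2 to 4 are there at a start; the rules pass over those that are not, and their reading is None.
At some moment in a run one of cart1, cart2, cart3, cart4, cover may be knocked a few centimetres aside while the robot is not near it.
Once in a run the grip may slacken for a moment while it holds something.
It also fails if it takes over 210 s, if anything falls off the work surface, if the arm or the gripper's body presses on something with over 40 N, if the wrist force passes 120 N, or if a joint passes its speed limit or range.

### The arm

A 6-joint arm with a two-finger parallel gripper is mounted at the origin on the work surface. World frame = base frame: x ahead of the robot, y to its left, z up, the work surface at z = 0. Lengths are in m, angles in rad, forces in N, time in s.
With the tool pointing down it reaches from about 0.375 to 0.925 m from the base axis. Payload 5.7 kg.
Tool frame: the origin (TCP) lies on the centre line of the jaws, within the pads' length; the fingertips stand 25 mm ahead of it and the grasp point (between the pads) lies 6 mm ahead of it; z points along the fingers, y is the line along which they close (so a half turn about z gives the same grasp; the last joint's range is limited). The gripper opens to 85 mm and grips with 20 to 120 N. Pads are 22 mm wide; open, the fingers measure 114 mm over their backs; the gripper's body (76 mm by 85 mm) begins 54 mm behind the grasp point. The pads swing forward as they close: fully open they stand 13 mm farther back than shut.
Start: joints at [-1.247, 0.359, 1.51, -0, 1.272, -0.115], TCP at [0.255, -0.543, 0.23] pointing down, gripper open.
Joint ranges: [-2.97, 2.97], [-1.01, 2.36], [0.21, 2.38], [-0.96, 4.11], [0.2, 2.71], [-2.98, 2.98]. Speed limits (rad/s): [2.39, 2.39, 3.14, 3.14, 3.14, 3.14].

### API

Orientations are given as a unit quaternion [x, y, z, w].
In Python, from station import sense, camera, job_done gives the robot as it stands.
- The arm moves only by the tool drive_tool, never from a script. Its argument "commands" is a list of rows, each a list of 2 entries, a list of its own where there are three numbers: the shift along the tool's x, y, z in mm, then the turn, a rotation vector about the tool's x, y, z in rad. In form: [[[tx, ty, tz], [rx, ry, rz]], ...]. A call has exactly 5 rows; each row is the pose to reach, as a shift and turn from the pose commanded when the call began, along the tool's axes at that moment; what a row does not reach only later rows make up. A row lasts 1/12 s, in which the tool goes at most 41.7 mm and 7.16 degrees, less where a joint would pass 70% of its speed; a pose out of reach is approached as far as the arm can. A call with a gripper value outside its range is refused whole. "gripper" is the gripper command: -1 is shut, 1 is fully open, values between are in proportion, set as the call begins (left out, the last holds). The fingers move at their own pace and stop on an object; "force" is the grip in N (left out, the last holds). Time passes only in rows, so rows that repeat a pose let the fingers close, or fill a call up. It gives the time, the measured TCP pose, the force and the opening at its end, in the units of the state.
- sense(): the state, without advancing time (a new reading comes with each control period).
- camera(name): name is "side" or "top" or "wrist"; returns a dict with "color" (480x640x3 uint8, red, green, blue), "fx", "fy", "cx", "cy" (pixels), "k1" (the pictures are not rectified: a ray, as slopes to the right and down, at radius r is drawn at 1 + k1 r^2 times it, then the intrinsics apply), "xyz" and "rotation" of the camera in the world; the wrist camera has in their place "hand_eye" (4x4, takes a point from camera to tool coordinates, whose origin is the TCP and whose axes are the flange's). Camera axes: x right, y up, looking along -z (the intrinsics and any distortion apply to the point x, -y, -z); pixel columns grow to the right and rows downward; lengths in m; the calibration is good to about 2 mm. A picture is of the moment at which its call begins: read the wrist's pose just before it. There is no depth.
- job_done(): hands the job in, once; it reports no verdict.
The state is a dict: "t": time; "joint_pos": joint angles; "joint_vel": joint speeds; "joint_efforts": joint torques, N m; "tcp_pos": TCP position; "eef_rot": TCP orientation; "ft_force": force on the tool from outside, world axes, zero at the start; "torque": the same for the moment, N m; "opening": finger opening in m.
Only numpy, scipy, OpenCV 4.12 (cv2) and the standard library are available. Lean on these libraries where they do the work, as an engineer would, in place of code of your own. Each camera call takes 0.05 s, during which the arm holds its last target. There are 200 camera calls.

## Working session

There is one attempt and no reset: what is moved stays moved. The work goes in short steps, Python scripts to look and compute and a tool call to move; the robot and the scene stay as the last step left them, time stands still between calls to the robot, and variables do not carry over. Pictures are saved under pics/ and viewed, on a budget of 14 in all, crops included, one or two more only if the job needs it, and the job is handed in when it is done.

Besides the shell and the picture viewer there is one more tool, called after "Request:" in YAML: its name, and indented under it one key for each argument. drive_tool: Moves the arm, as the interface text tells. Its arguments: {"type":"object","properties":{"commands":{"type":"array","items":{"type":"array"}},"gripper":{"type":"number"},"force":{"type":"number"}},"required":["commands"]}

```bash
ls; mkdir -p pics
cat > h.py <<'E'
import numpy as np, cv2
from station import sense, camera, job_done
from scipy.spatial.transform import Rotation as R
def cam(n):
    s=sense(); c=camera(n)
    if n=="wrist":
        T=np.eye(4);T[:3,:3]=R.from_quat(s["eef_rot"]).as_matrix();T[:3,3]=s["tcp_pos"]
        M=T@np.array(c["hand_eye"]);c["xyz"]=M[:3,3];c["rotation"]=M[:3,:3]
    c["xyz"]=np.array(c["xyz"]);c["rotation"]=np.array(c["rotation"]).reshape(3,3) if np.size(c["rotation"])==9 else R.from_quat(c["rotation"]).as_matrix()
    return c
def save(c,f): cv2.imwrite(f,c["color"][:,:,::-1])
def ray(c,u,v):
    K=np.array([[c["fx"],0,c["cx"]],[0,c["fy"],c["cy"]],[0,0,1.]])
    p=cv2.undistortPoints(np.array([[[u,v]]],float),K,np.array([c["k1"],0,0,0]))[0,0]
    d=c["rotation"]@np.array([p[0],-p[1],-1]);return d/np.linalg.norm(d)
def onz(c,u,v,z):
    d=ray(c,u,v);return c["xyz"]+d*(z-c["xyz"][2])/d[2]
def proj(c,P):
    q=c["rotation"].T@(np.array(P)-c["xyz"]);a=np.array([q[0],-q[1]])/-q[2];a=a*(1+c["k1"]*(a@a))
    return np.array([c["fx"]*a[0]+c["cx"],c["fy"]*a[1]+c["cy"]])
def tri(c1,p1,c2,p2):
    A=[];b=[]
    S=np.zeros((3,3));t=np.zeros(3)
    for c,p in((c1,p1),(c2,p2)):
        d=ray(c,*p);M=np.eye(3)-np.outer(d,d);S+=M;t+=M@c["xyz"]
    return np.linalg.solve(S,t)
def pk(n,c):
    import pickle;pickle.dump(c,open(n,'wb'))
def ld(n):
    import pickle;return pickle.load(open(n,'rb'))
E
python3 - <<'E'
from h import *
for n in("top","side"):
    c=cam(n);save(c,f"pics/{n}0.png");pk(n+"0.pk",c);print(n,c["xyz"],c["rotation"].round(3).tolist(),c["fx"],c["k1"])
s=sense();print(s["tcp_pos"],s["eef_rot"],s["opening"],s["t"])
print(R.from_quat(s["eef_rot"]).as_matrix().round(3))
E
```

```text
pics
top [ 2.92138554e-01 -4.01743121e-04  1.58624952e+00] [[0.026, 0.987, -0.159], [-0.999, 0.029, 0.016], [0.02, 0.158, 0.987]] 621.1367883495021 -0.09889129053740849
side [0.432691   0.49030927 1.30032584] [[-0.985, 0.157, -0.065], [-0.17, -0.911, 0.377], [0.0, 0.382, 0.924]] 577.389995850736 -0.0898666337708611
[ 0.25470455 -0.54258428  0.22934017] [ 9.76028059e-01  2.17643121e-01 -9.43549855e-05 -8.31665565e-04] 0.08556261331544364 0.1
[[ 0.905  0.425 -0.001]
 [ 0.425 -0.905  0.002]
 [ 0.    -0.002 -1.   ]]
```

View pics/top0.png

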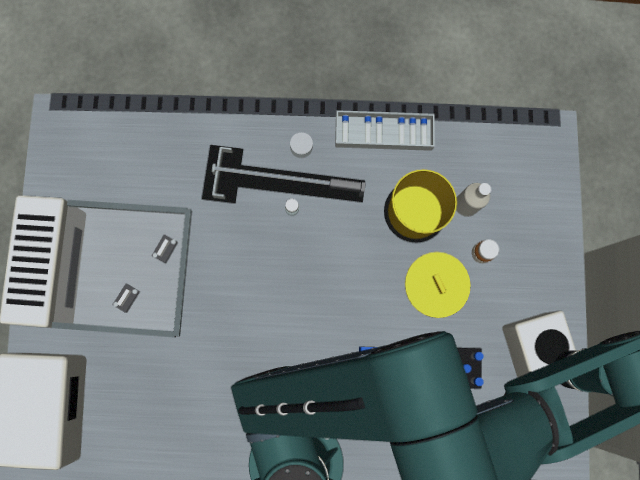

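View pics/side0.png

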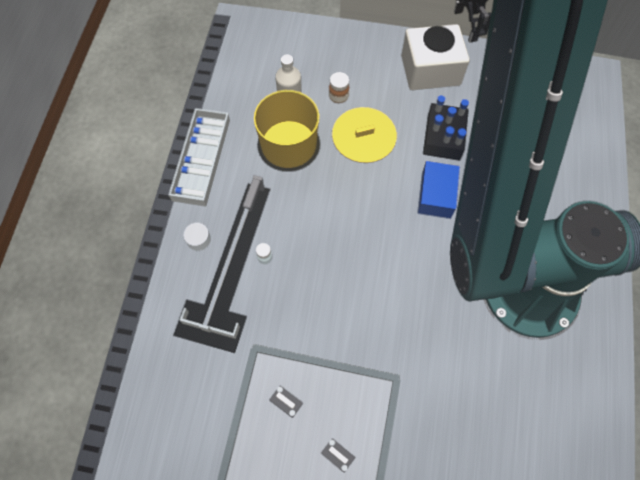

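Both views show two cartridges under the guard, at top (165,249) and (126,297). The scoop lies on its mat from grip (345,185) to blade (218,172). The pail rim is at (424,203), and the cover at (438,285) with its bar at (438,284). There is a vial at (292,206) near the scoop and dishes at (301,144).

Run:
```python
from h import *
t=ld("top0.pk");s=ld("side0.pk")
P=lambda n,u,v,z:print(n,onz(t,u,v,z).round(3)[:2])
for n,c in(("t",t),("s",s)):
    hsv=cv2.cvtColor(c["color"],cv2.COLOR_RGB2HSV)
    m=cv2.inRange(hsv,(22,120,60),(35,255,255))
    cs,_=cv2.findContours(m,cv2.RETR_EXTERNAL,cv2.CHAIN_APPROX_NONE)
    for k in cs:
        if cv2.contourArea(k)>800:
            print(n,cv2.contourArea(k),[np.round(x,1) for x in cv2.fitEllipse(k)])
            if n=="t":
                for z in(.125,.013):
                    q=np.array([onz(c,*p[0].astype(float),z)[:2] for p in k],np.float32);print(z,cv2.minEnclosingCircle(q),cv2.fitEllipse(q))
for n,u,v in(("gFx+",191,208),("gFx-",179,335),("gBx+",76,203),("gBx-",60,330)):P(n,u,v,.146)
for n,u,v in(("c1",165,249),("c2",126,297)):P(n,u,v,.03)
for n,u,v in(("grip0",365,187),("grip1",331,182),("blL",214,152),("blR",212,190),("stem",216,169)):P(n,u,v,.06)
P("mathandle",365,190,.004);P("mat a",211,145,.004);P("mat b",243,149,.004);P("mat c",235,203,.004);P("mat d",202,198,.004)
P("vial",292,205,.055);P("dish",301,143,.036);P("bottle",484,189,.17);P("jar",488,248,.07)
print("tri cart",tri(t,(165,249),s,(286,400)),tri(t,(126,297),s,(339,454)))
o=[cv2.resize(t["color"][y:y+120,x:x+160],(800,600),interpolation=cv2.INTER_CUBIC) for x,y in((80,215),)]
cv2.imwrite("pics/crop1.png",o[0][:,:,::-1])
cv2.imwrite("pics/crop2.png",cv2.resize(t["color"][130:220,195:375],(800,400),interpolation=cv2.INTER_CUBIC)[:,:,::-1])
```

```text
t 3244.0 [array([437.4, 284.5]), array([63.5, 65.1]), np.float64(140.5)]
0.125 ((0.4409138262271881, -0.3261336386203766), 0.07862535119056702) ((0.44125986099243164, -0.3259880840778351), (0.15383487939834595, 0.15462271869182587), 22.087848663330078)
0.013 ((0.45231688022613525, -0.35109996795654297), 0.08464408665895462) ((0.452689528465271, -0.3509432077407837), (0.16562582552433014, 0.16647404432296753), 22.087703704833984)
t 3544.5 [array([421.8, 203.6]), array([63.6, 71.2]), np.float64(42.7)]
0.125 ((0.6352344751358032, -0.2886428236961365), 0.09002257883548737) ((0.6375977396965027, -0.28909358382225037), (0.15421222150325775, 0.17916853725910187), 50.389259338378906)
0.013 ((0.6615316867828369, -0.3107355833053589), 0.0969148501753807) ((0.664076030254364, -0.31122085452079773), (0.1660320907831192, 0.19290122389793396), 50.38926696777344)
s 2626.5 [array([364. , 134.6]), array([53.3, 62.7]), np.float64(96.1)]
s 3678.0 [array([287.4, 126.3]), array([61.9, 77.1]), np.float64(168.3)]
gFx+ [0.604 0.265]
gFx- [0.305 0.276]
gBx+ [0.609 0.542]
gBx- [0.307 0.555]
c1 [0.521 0.346]
c2 [0.397 0.437]
grip0 [ 0.691 -0.157]
grip1 [ 0.701 -0.07 ]
blL [0.771 0.23 ]
blR [0.671 0.23 ]
stem [0.726 0.223]
mathandle [ 0.697 -0.162]
mat a [0.808 0.248]
mat b [0.799 0.162]
mat c [0.652 0.177]
mat d [0.663 0.263]
vial [0.639 0.027]
dish [0.81  0.009]
bottle [ 0.667 -0.43 ]
jar [ 0.541 -0.467]
tri cart [0.52487131 0.35027086 0.01037736] [0.39568546 0.44159133 0.01685139]
```

View pics/crop1.png

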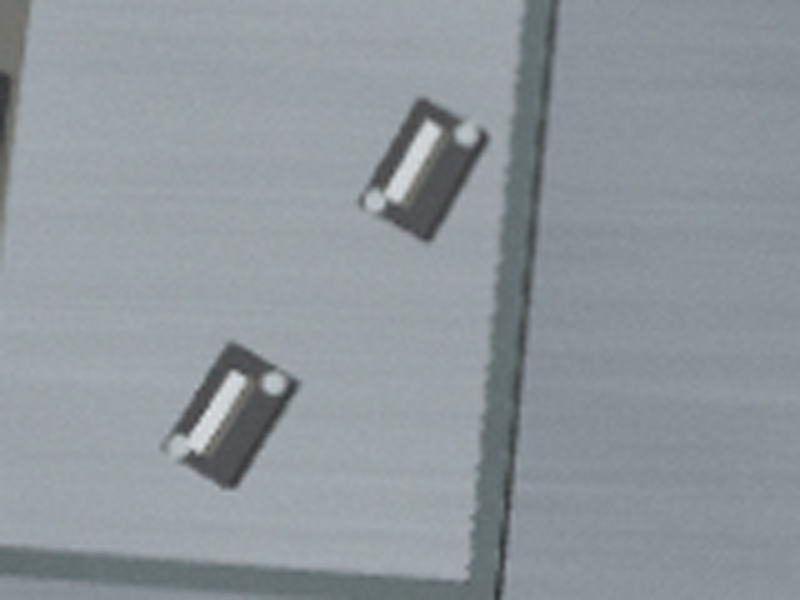

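View pics/crop2.png

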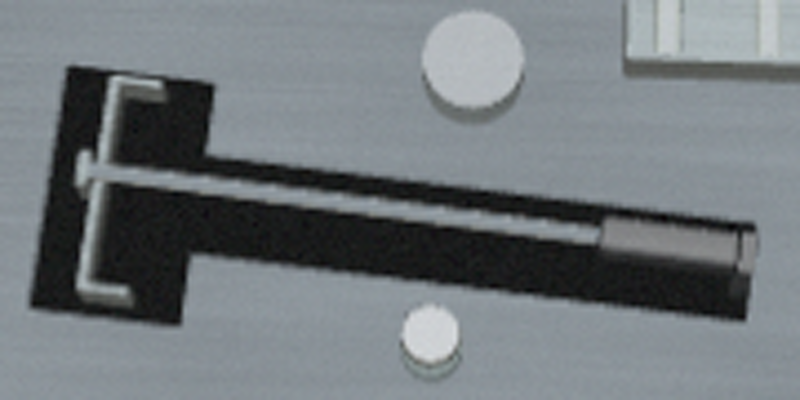

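Crop 1 shows the two cartridges, both with their long axis running from upper-right to lower-left. Crop 2 shows the scoop centred on its mat. Next I'll write a planning helper and find the mat and scoop line more precisely.

```bash
cat >> h.py <<'E'
def plan(tgt,yaw_y=None,dmax=200,rmax=.6):
    """print calls [tx,ty,tz],[0,0,rz] (tool axes) to bring TCP to tgt with tool y at angle yaw_y (deg, mod 180), tool kept down"""
    s=sense();p=np.array(s["tcp_pos"]);M=R.from_quat(s["eef_rot"]).as_matrix()
    a=np.arctan2(M[1,1],M[0,1]);b=a if yaw_y is None else np.deg2rad(yaw_y)
    da=(b-a+np.pi/2)%np.pi-np.pi/2
    tgt=np.array(tgt);d=tgt-p
    n=int(max(1,np.ceil(np.linalg.norm(d)*1e3/dmax),np.ceil(abs(da)/rmax)))
    for i in range(n):
        y=a+da*i/n;x=np.array([-np.sin(y),np.cos(y),0]);yy=np.array([np.cos(y),np.sin(y),0])
        st=d/n*1e3;print("call",i+1,"shift",np.round([st@x,st@yy,-st[2]],1),"rz",round(-da/n,3))
    print("now",p.round(4),"yaw_y",np.rad2deg(a).round(2),"tilt",np.round(M[:2,2],4),"open",round(s["opening"],4),"F",np.round(s["ft_force"],1),"t",round(s["t"],2))
E
python3 - <<'E'
from h import *
t=ld("top0.pk");s=ld("side0.pk")
w=cam("wrist");print(np.round(w["hand_eye"],3),w["fx"])
g=t["color"].max(2);m=((g<45)*255).astype(np.uint8);m[:, :195]=0;m[:,375:]=0;m[:135]=0;m[215:]=0
# mat corners at z=.004, via head corners
for n,u,v in(("A",195+65*.225,130+65*.225),("B",195+215*.225,130+82*.225),("C",195+182*.225,130+325*.225),("D",195+32*.225,130+305*.225),("E",195+755*.225,130+222*.225),("F",195+745*.225,130+320*.225)):
    print(n,onz(t,u,v,.004)[:2].round(4))
for n,u,v in(("gripEnd",195+738*.225,130+247*.225),("gripFront",195+602*.225,130+232*.225)):
    print(n,onz(t,u,v,.066)[:2].round(4))
for n,u,v in(("bl+x",195+112*.225,130+80*.225),("bl-x",195+85*.225,130+290*.225)):
    print(n,onz(t,u,v,.034)[:2].round(4))
plan([.696,-.115,.23],-5)
E
```

```text
[[-0.     0.946  0.324  0.085]
 [ 1.     0.    -0.     0.   ]
 [-0.001  0.324 -0.946 -0.143]
 [ 0.     0.     0.     1.   ]] 411.3449854161173
A [0.8085 0.2516]
B [0.8005 0.1615]
C [0.6515 0.174 ]
D [0.661  0.2628]
E [ 0.7243 -0.1618]
F [ 0.6645 -0.1566]
gripEnd [ 0.6923 -0.146 ]
gripFront [ 0.6986 -0.0684]
bl+x [0.7903 0.2188]
bl-x [0.6637 0.2277]
call 1 shift [ 1.453e+02 -4.990e+01 -1.000e-01] rz -0.261
call 2 shift [ 1.532e+02 -1.070e+01 -1.000e-01] rz -0.261
call 3 shift [ 1.508e+02  2.920e+01 -1.000e-01] rz -0.261
call 4 shift [ 1.381e+02  6.720e+01 -1.000e-01] rz -0.261
now [ 0.2548 -0.5426  0.2294] yaw_y -64.86 tilt [-0.0005  0.0014] open 0.0856 F [-0.  -0.1 -0.5] t 0.15
```

Request:
drive_tool:
  commands:
    - [[29,-10,0],[0,0,-0.052]]
    - [[58,-20,0],[0,0,-0.104]]
    - [[87,-30,0],[0,0,-0.157]]
    - [[116,-40,0],[0,0,-0.209]]
    - [[145,-50,0],[0,0,-0.261]]
  gripper: 1

```text
t: 0.57
tcp_pos: [0.3655, -0.435, 0.2298]
eef_rot: [0.939, 0.344, -0.0, -0.0]
ft_force: [0.3, -0.2, 0.1]
opening: 0.0853
```

Request:
drive_tool:
  commands:
    - [[31,-2,0],[0,0,-0.052]]
    - [[61,-4,0],[0,0,-0.104]]
    - [[92,-6,0],[0,0,-0.157]]
    - [[122,-8,0],[0,0,-0.209]]
    - [[153,-11,0],[0,0,-0.261]]

```text
t: 0.98
tcp_pos: [0.4757, -0.3282, 0.2299]
eef_rot: [0.886, 0.463, -0.0, -0.0]
ft_force: [0.5, 0.7, -0.3]
opening: 0.0854
```

Request:
drive_tool:
  commands:
    - [[30,6,0],[0,0,-0.052]]
    - [[60,12,0],[0,0,-0.104]]
    - [[90,17,0],[0,0,-0.157]]
    - [[120,23,0],[0,0,-0.209]]
    - [[151,29,0],[0,0,-0.261]]

```text
t: 1.4
tcp_pos: [0.5858, -0.2209, 0.2298]
eef_rot: [0.818, 0.575, -0.0, -0.0]
ft_force: [0.5, -0.2, 0.6]
opening: 0.0854
```

Request:
drive_tool:
  commands:
    - [[28,13,0],[0,0,-0.052]]
    - [[55,27,0],[0,0,-0.104]]
    - [[83,40,0],[0,0,-0.157]]
    - [[110,54,0],[0,0,-0.209]]
    - [[138,67,0],[0,0,-0.261]]

```text
t: 1.82
tcp_pos: [0.696, -0.1142, 0.2296]
eef_rot: [0.737, 0.676, -0.0, -0.0]
ft_force: [1.0, -0.9, 0.3]
opening: 0.0854
```

Run:
```python
from h import *
w=cam("wrist");save(w,"pics/w1.png");pk("w1.pk",w)
c=cam("top");pk("top1.pk",c)
plan([.697,-.097,.061],-4.8)
```

```text
call 1 shift [ 14.4  -2.3 168.4] rz 0.001
now [ 0.6981 -0.1115  0.2294] yaw_y -4.74 tilt [0.0014 0.0018] open 0.085 F [-0.   0.   0.3] t 1.92
```

View pics/w1.png

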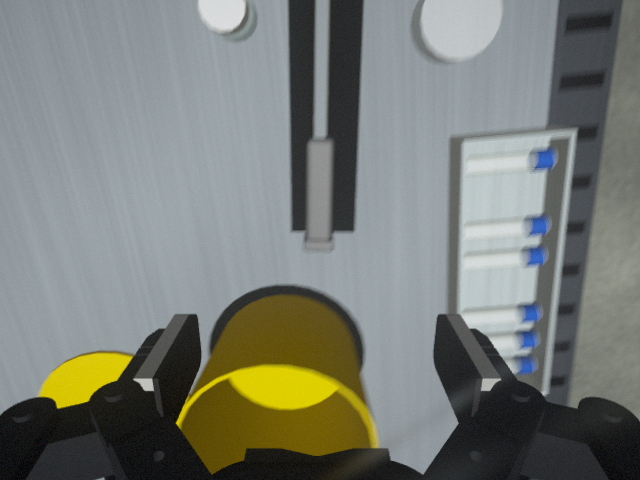

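The wrist view shows the grip block from (320,138) to (318,240), with the shaft along column 320. The pail is behind it, clear of the hand.

Run:
```python
from h import *
w=ld("w1.pk");t=ld("top0.pk")
a=onz(w,320,138,.068);b=onz(w,319,238,.068);k=onz(w,322,20,.06);print(a,b,k,(a+b)/2)
print("tri",tri(w,(320,138),t,(330.5,182.2)),tri(w,(319,238),t,(361,185.5)))
e=k-b;print("axis deg",np.rad2deg(np.arctan2(e[0],e[1])))
c=(a+b)/2;print("grip pt",c+.01*(a-b)/np.linalg.norm(a-b))
print("pail rim",[onz(w,u,v,.125).round(3) for u,v in((277,363),(178,430),(377,430))])
```

```text
[ 0.70391866 -0.06255579  0.068     ] [ 0.69674297 -0.13932506  0.068     ] [0.71178088 0.01486754 0.06      ] [ 0.70033081 -0.10094043  0.068     ]
tri [ 0.70436569 -0.06743239  0.04245406] [ 0.69671113 -0.1469981   0.04813846]
axis deg 5.570256831345766
grip pt [ 0.70126147 -0.09098383  0.068     ]
pail rim [array([ 0.66 , -0.211,  0.125]), array([ 0.578, -0.264,  0.125]), array([ 0.729, -0.277,  0.125])]
```

Request:
drive_tool:
  commands:
    - [[3,0.5,20],[0,0,0.002]]
    - [[6,1,40],[0,0,0.004]]
    - [[9,1.5,60],[0,0,0.006]]
    - [[12,2,80],[0,0,0.008]]
    - [[14,2.5,90],[0,0,0.01]]

```text
t: 2.33
tcp_pos: [0.6968, -0.1014, 0.137]
eef_rot: [0.741, 0.671, -0.001, -0.002]
ft_force: [-0.5, -0.2, -1.2]
opening: 0.0853
```

Request:
drive_tool:
  commands:
    - [[0,0,0],[0,0,0]]
    - [[0,0,0],[0,0,0]]
    - [[0,0,0],[0,0,0]]
    - [[0,0,0],[0,0,0]]
    - [[0,0,0],[0,0,0]]

```text
t: 2.75
tcp_pos: [0.6999, -0.1021, 0.1417]
eef_rot: [0.741, 0.672, 0.001, 0.001]
ft_force: [-0.1, -0.3, 1.1]
opening: 0.0853
```

Run:
```python
from h import *
w=cam("wrist");pk("w2.pk",w);save(w,"pics/w2.png")
plan([.701,-.095,.061],-5.3)
```

```text
call 1 shift [ 7.1  0.6 80.4] rz -0.006
now [ 0.6997 -0.102   0.1414] yaw_y -5.63 tilt [ 0.002  -0.0005] open 0.0852 F [-0.1  0.6 -0. ] t 2.8
```

View pics/w2.png

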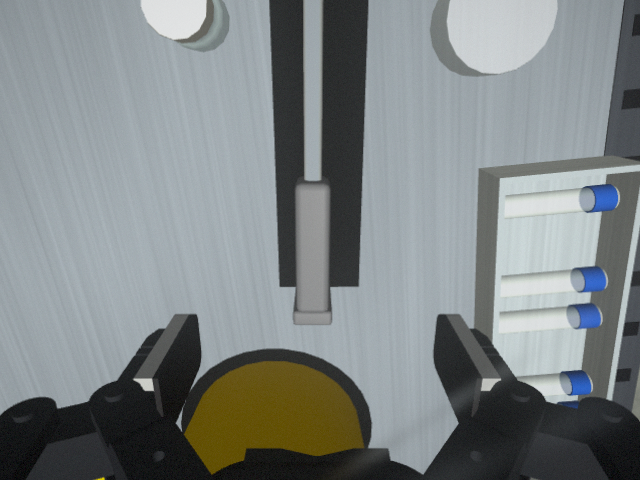

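The block's top runs from (313,180) to (313,310), with the foot plate at 310–323.

Run:
```python
from h import *
w=ld("w1.pk");v=ld("w2.pk")
for c,n in((w,1),(v,2)):
    u=320 if n==1 else 313
    col=c["color"][:,u-2:u+3].mean((1,2));d=np.diff(col);i=np.argsort(-abs(d))[:10];print(n,sorted((int(k),round(d[k],1)) for k in i if k<330))
print(tri(w,(320,138),v,(313,180)),tri(w,(319,236),v,(313,310)))
a=onz(v,313,180,.068);b=onz(v,313,310,.068);print(a,b)
a=onz(v,313.5,180,.06);k=onz(v,313.5,5,.06);e=k-a;print("axis",np.rad2deg(np.arctan2(e[0],e[1])))
```

```text
1 [(289, np.float64(-15.5)), (290, np.float64(-13.7)), (291, np.float64(-16.0)), (292, np.float64(-21.4)), (293, np.float64(-26.8))]
2 [(179, np.float64(-22.9)), (180, np.float64(-58.3)), (181, np.float64(-20.3)), (183, np.float64(16.1)), (184, np.float64(17.3)), (324, np.float64(28.1))]
[ 0.70356979 -0.06199652  0.07245615] [ 0.69672788 -0.13188073  0.08413522]
[ 0.7030962 -0.0628196  0.068    ] [ 0.69515868 -0.14088555  0.068     ]
axis 5.786658166995287
```

Request:
drive_tool:
  commands:
    - [[2,-0.5,16],[0,0,0]]
    - [[4,-0.5,32],[0,0,0]]
    - [[6,-0.5,48],[0,0,0]]
    - [[8,-0.5,64],[0,0,0]]
    - [[10,-0.5,80],[0,0,0]]

```text
t: 3.22
tcp_pos: [0.7, -0.0918, 0.0602]
eef_rot: [0.741, 0.672, 0.0, 0.001]
ft_force: [-0.0, 0.3, -0.2]
opening: 0.0855
```

Request:
drive_tool:
  commands:
    - [[0,0,0],[0,0,0]]
    - [[0,0,0],[0,0,0]]
    - [[0,0,0],[0,0,0]]
    - [[0,0,0],[0,0,0]]
    - [[0,0,0],[0,0,0]]
  gripper: -1
  force: 60

```text
t: 3.63
tcp_pos: [0.7005, -0.092, 0.0616]
eef_rot: [0.741, 0.672, 0.001, 0.001]
ft_force: [1.0, -0.2, 0.1]
opening: 0.0256
```

Request:
drive_tool:
  commands:
    - [[0,0,0],[0,0,0]]
    - [[0,0,0],[0,0,0]]
    - [[0,0,0],[0,0,0]]
    - [[0,0,0],[0,0,0]]
    - [[0,0,0],[0,0,0]]

```text
t: 4.05
tcp_pos: [0.7001, -0.0919, 0.0616]
eef_rot: [0.741, 0.672, 0.0, 0.001]
ft_force: [-2.1, -0.1, 6.1]
opening: 0.018
```

Run:
```python
from h import *
plan([.7,-.092,.061],-5.6)
```

```text
call 1 shift [-0.1 -0.   0.6] rz -0.0
now [ 0.7001 -0.0919  0.0616] yaw_y -5.62 tilt [ 0.0015 -0.0004] open 0.018 F [-2.1 -0.1  6.1] t 4.05
```

Request:
drive_tool:
  commands:
    - [[0,0,-10],[0,0,0]]
    - [[-4,0,-25],[0,0,0]]
    - [[-10,0,-45],[0,0,0]]
    - [[-18,0,-66],[0,0,0]]
    - [[-26,0,-88],[0,0,0]]

```text
t: 4.47
tcp_pos: [0.6963, -0.1175, 0.1488]
eef_rot: [0.741, 0.672, -0.0, -0.001]
ft_force: [0.4, 0.5, -2.4]
opening: 0.0178
```

Run:
```python
from h import *
plan([.504,-.12,.15],-2.1)
```

```text
call 1 shift [ -21.3 -191.1   -1.2] rz -0.061
now [ 0.6963 -0.1175  0.1488] yaw_y -5.59 tilt [-0.0013  0.0005] open 0.0178 F [ 0.4  0.5 -2.4] t 4.47
```

Request:
drive_tool:
  commands:
    - [[-2,-15,0],[0,0,-0.008]]
    - [[-4,-35,0],[0,0,-0.015]]
    - [[-6,-55,0],[0,0,-0.022]]
    - [[-9,-77,0],[0,0,-0.028]]
    - [[-11,-98,0],[0,0,-0.033]]

```text
t: 4.88
tcp_pos: [0.5971, -0.1189, 0.1485]
eef_rot: [0.73, 0.684, -0.0, -0.0]
ft_force: [0.7, -0.1, -2.6]
opening: 0.0175
```

Request:
drive_tool:
  commands:
    - [[-2,-22,4],[0,0,-0.006]]
    - [[-4,-44,12],[0,0,-0.012]]
    - [[-6,-64,20],[0,0,-0.018]]
    - [[-9,-81,30],[0,0,-0.024]]
    - [[-11,-93,36],[0,0,-0.028]]

```text
t: 5.3
tcp_pos: [0.5023, -0.1234, 0.1118]
eef_rot: [0.72, 0.694, -0.0, -0.001]
ft_force: [-1.4, 0.3, -2.2]
opening: 0.018
```

Request:
drive_tool:
  commands:
    - [[0,0,0],[0,0,0]]
    - [[0,0,0],[0,0,0]]
    - [[0,0,0],[0,0,0]]
    - [[0,0,0],[0,0,0]]
    - [[0,0,0],[0,0,0]]

```text
t: 5.72
tcp_pos: [0.5064, -0.1241, 0.1127]
eef_rot: [0.72, 0.694, 0.0, 0.001]
ft_force: [0.2, 0.4, -2.8]
opening: 0.0175
```

Run:
```python
from h import *
t=cam("top");s=cam("side");pk("t3.pk",t);pk("s3.pk",s)
o=np.zeros((600,800,3),np.uint8)
o[:300]=cv2.resize(t["color"][140:350,0:400],(800,300+120))[:300]
o[:300]=cv2.resize(t["color"][180:345,0:440],(800,300))
o[300:]=cv2.resize(s["color"][180:480,120:520],(800,600))[300:] if 0 else cv2.resize(s["color"][255:480,100:700-0][:, :540],(800,300))
cv2.imwrite("pics/b3.png",o[:,:,::-1])
plan([.512,.085,.113],-2.1)
```

```text
call 1 shift [104.5  -0.7  -0.3] rz -0.0
call 2 shift [104.5  -0.7  -0.3] rz -0.0
now [ 0.5057 -0.1239  0.1124] yaw_y -2.1 tilt [ 0.0009 -0.0002] open 0.0178 F [-0.4  0.6 -1.8] t 5.82
```

View pics/b3.png

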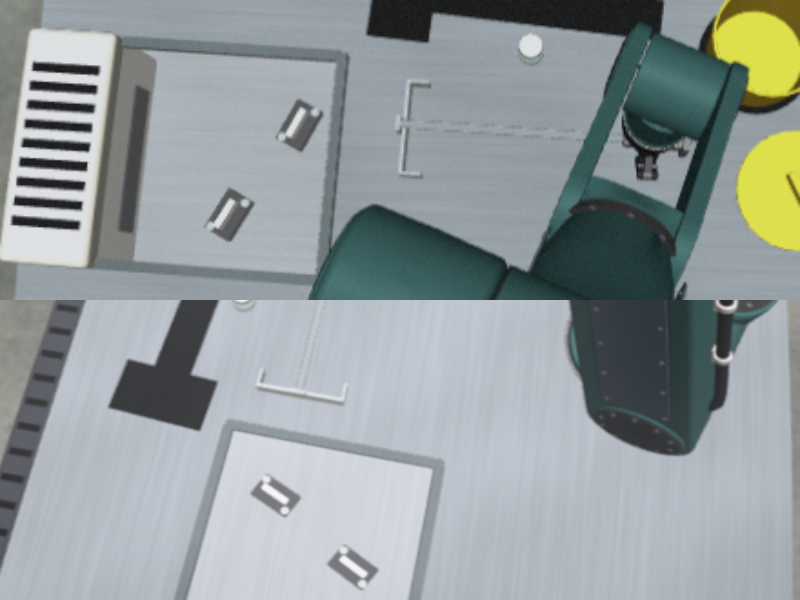

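The blade's back corners are at top (224,226) and (222,276), and at side (275,319) and (331,331). It is outside the guard and looks aligned with c1.

Run:
```python
from h import *
t=ld("t3.pk");s=ld("s3.pk")
a=tri(t,(224.4,225.6),s,(275.5,319.5));b=tri(t,(222.2,275.7),s,(331.5,331.5));print(a,b,(a+b)/2)
print("expected top edge z",.1124-.0576+.03)
m=onz(t,223.3,250.6,.085);print("mid at z.085",m, np.array([.5057,-.1239])+.322*np.array([.037,.999]))
# guard heights/edge by both views
def f(cx,cy):return (cx*.55,180+cy*.55)
def g(cx,cy):return (100+cx*.675,255+(cy-300)*.75)
print("gF+",tri(t,f(348,54),s,g(232,422)),"gF-",tri(t,f(327,281),s,g(442,463)))
for n,p,q in(("c1",f(299,125),g(275,496)),("c2",f(229,214),g(352,568))):print(n,tri(t,p,s,q),onz(t,*p,.02)[:2],onz(s,*q,.02)[:2])
```

```text
[0.57656165 0.19229962 0.07527299] [0.45303526 0.19389504 0.05969155] [0.51479845 0.19309733 0.06748227]
expected top edge z 0.0848
mid at z.085 [0.51350686 0.19057702 0.085     ] [0.517614 0.197778]
gF+ [0.60013154 0.26709412 0.12898512] gF- [0.30435095 0.27915755 0.12265805]
c1 [0.52605057 0.35364208 0.00239217] [0.52344351 0.34970752] [0.52479063 0.35549454]
c2 [3.96242286e-01 4.45895527e-01 1.98798948e-04] [0.39546619 0.44016403] [0.39627436 0.44672816]
```

Request:
drive_tool:
  commands:
    - [[12,0,0],[0,0,0]]
    - [[32,0,0],[0,0,0]]
    - [[56,0,0],[0,0,0]]
    - [[80,0,0],[0,0,0]]
    - [[104,0,0],[0,0,0]]

```text
t: 6.23
tcp_pos: [0.5086, -0.0183, 0.1121]
eef_rot: [0.72, 0.694, 0.0, -0.0]
ft_force: [0.2, -0.1, -2.6]
opening: 0.0177
```

Request:
drive_tool:
  commands:
    - [[24,0,0],[0,0,0]]
    - [[48,0,0],[0,0,0]]
    - [[72,0,0],[0,0,0]]
    - [[94,0,0],[0,0,0]]
    - [[109,0,0],[0,0,0]]

```text
t: 6.65
tcp_pos: [0.5124, 0.0917, 0.1122]
eef_rot: [0.72, 0.694, 0.0, -0.0]
ft_force: [1.7, 0.3, -1.7]
opening: 0.0176
```

Request:
drive_tool:
  commands:
    - [[1,0,0],[0,0,0]]
    - [[1,0,0],[0,0,0]]
    - [[1,0,0],[0,0,0]]
    - [[1,0,0],[0,0,0]]
    - [[1,0,0],[0,0,0]]

```text
t: 7.07
tcp_pos: [0.5127, 0.0892, 0.1121]
eef_rot: [0.72, 0.694, -0.0, -0.0]
ft_force: [0.0, -0.8, -2.1]
opening: 0.018
```

Run:
```python
from h import *
t=cam("top");s=cam("side");pk("t4.pk",t);pk("s4.pk",s)
o=np.zeros((600,800,3),np.uint8)
o[:300]=cv2.resize(t["color"][180:345,0:440],(800,300))
o[300:]=cv2.resize(s["color"][300:480,100:580],(800,300))
cv2.imwrite("pics/b4.png",o[:,:,::-1])
plan([.512,.09,.058],-2.1)
```

```text
call 1 shift [ 0.7 -0.8 54.1] rz -0.002
now [0.5128 0.0893 0.1121] yaw_y -2.19 tilt [-0.0001  0.    ] open 0.0175 F [ 0.3  0.7 -2.5] t 7.17
```

View pics/b4.png

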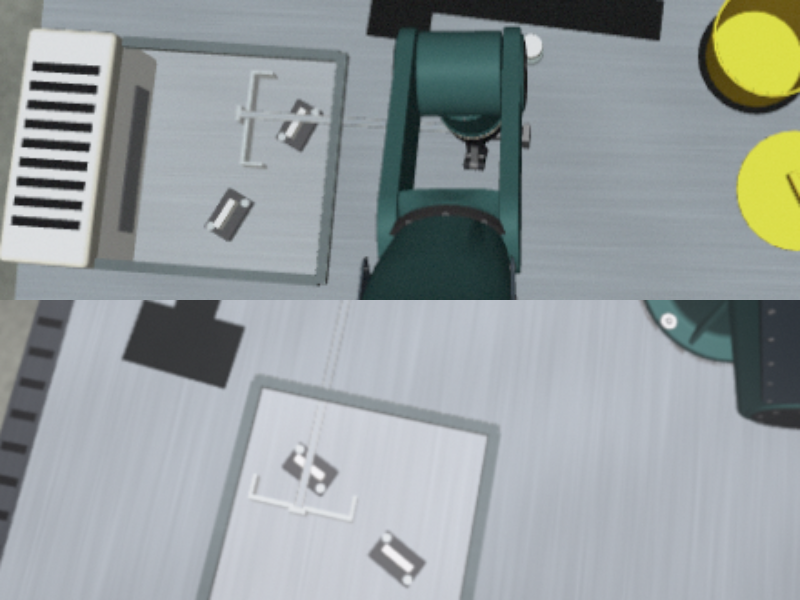

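The blade is behind c1 and clear of c2, with c1 between the cheeks. Next I lower it and draw.

Request:
drive_tool:
  commands:
    - [[0,0,10],[0,0,0]]
    - [[0,0,22],[0,0,0]]
    - [[0,0,34],[0,0,0]]
    - [[0,0,45],[0,0,0]]
    - [[0,0,53.5],[0,0,0]]

```text
t: 7.58
tcp_pos: [0.512, 0.0897, 0.0572]
eef_rot: [0.72, 0.694, -0.001, -0.001]
ft_force: [-13.0, 2.5, 66.8]
opening: 0.0177
```

Request:
drive_tool:
  commands:
    - [[-5,0,0],[0,0,0]]
    - [[-15,0,0],[0,0,0]]
    - [[-25,0,0],[0,0,0]]
    - [[-38,0,0],[0,0,0]]
    - [[-50,0,0],[0,0,0]]

```text
t: 8.0
tcp_pos: [0.511, 0.0387, 0.0586]
eef_rot: [0.72, 0.694, 0.0, 0.0]
ft_force: [-0.4, 0.3, -2.8]
opening: 0.0174
```

Request:
drive_tool:
  commands:
    - [[-13,0,0],[0,0,0]]
    - [[-26,0,0],[0,0,0]]
    - [[-39,0,0],[0,0,0]]
    - [[-52,0,0],[0,0,0]]
    - [[-65,0,0],[0,0,0]]

```text
t: 8.42
tcp_pos: [0.5085, -0.0266, 0.0587]
eef_rot: [0.72, 0.694, 0.0, 0.0]
ft_force: [0.4, 0.5, -3.2]
opening: 0.0175
```

Request:
drive_tool:
  commands:
    - [[-13,0,0],[0,0,0]]
    - [[-26,0,0],[0,0,0]]
    - [[-39,0,0],[0,0,0]]
    - [[-52,0,0],[0,0,0]]
    - [[-65,0,0],[0,0,0]]

```text
t: 8.83
tcp_pos: [0.5059, -0.0914, 0.0587]
eef_rot: [0.72, 0.694, 0.0, 0.0]
ft_force: [0.3, 0.2, -1.4]
opening: 0.0176
```

Request:
drive_tool:
  commands:
    - [[-13,0,0],[0,0,0]]
    - [[-26,0,0],[0,0,0]]
    - [[-39,0,0],[0,0,0]]
    - [[-52,0,0],[0,0,0]]
    - [[-62,0,0],[0,0,0]]

```text
t: 9.25
tcp_pos: [0.5038, -0.1534, 0.0586]
eef_rot: [0.72, 0.694, 0.0, 0.0]
ft_force: [-0.2, 0.3, -3.2]
opening: 0.0177
```

Run:
```python
from h import *
t=cam("top");s=cam("side");pk("t5.pk",t);pk("s5.pk",s)
o=np.zeros((600,800,3),np.uint8)
o[:300]=cv2.resize(t["color"][180:345,0:440],(800,300))
o[300:]=cv2.resize(s["color"][225:480,100:580],(800,300))
cv2.imwrite("pics/b5.png",o[:,:,::-1])
plan([.512,-.155,.113],-2.1)
```

```text
call 1 shift [ -0.9   7.8 -54.3] rz -0.002
now [ 0.5042 -0.1538  0.0587] yaw_y -2.21 tilt [ 0.0009 -0.0007] open 0.0177 F [ 0.5 -0.6 -2.5] t 9.35
```

View pics/b5.png

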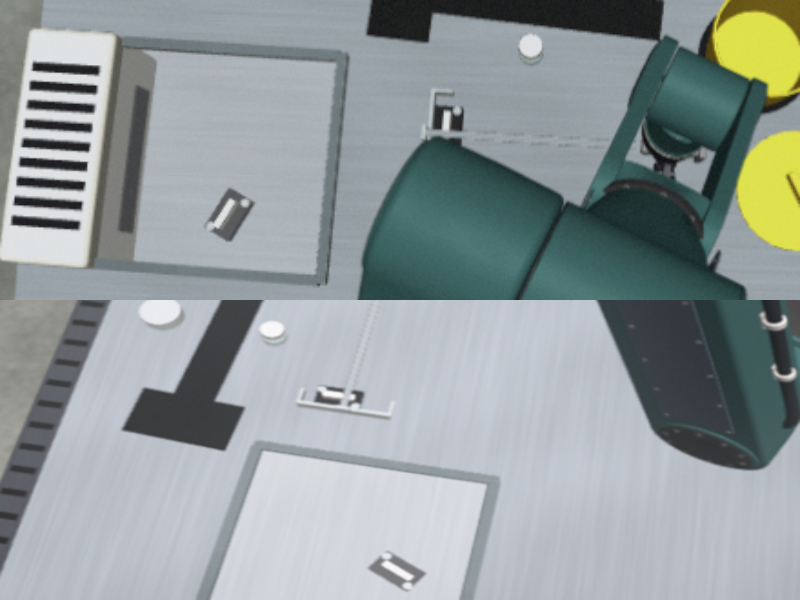

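c1 is out, at about (0.53, 0.14). Next I lift and go for c2, with the scoop yawed +4° so the arm stays within reach.

Request:
drive_tool:
  commands:
    - [[0,0,-10],[0,0,0]]
    - [[0,0,-22],[0,0,0]]
    - [[0,0,-34],[0,0,0]]
    - [[0,0,-45],[0,0,0]]
    - [[0,0,-54],[0,0,0]]

```text
t: 9.77
tcp_pos: [0.5039, -0.1511, 0.1141]
eef_rot: [0.72, 0.694, 0.0, 0.0]
ft_force: [0.4, 0.6, -2.0]
opening: 0.0179
```

Run:
```python
from h import *
plan([.418,-.13,.113],4)
```

```text
call 1 shift [ 17.9 -86.6   1.1] rz -0.106
now [ 0.5039 -0.1511  0.1141] yaw_y -2.07 tilt [0.0006 0.0001] open 0.0179 F [ 0.4  0.6 -2. ] t 9.77
```

Request:
drive_tool:
  commands:
    - [[2,-12,0],[0,0,-0.02]]
    - [[6,-32,0.5],[0,0,-0.042]]
    - [[10,-52,1],[0,0,-0.064]]
    - [[15,-72,1],[0,0,-0.086]]
    - [[18,-87,1],[0,0,-0.106]]

```text
t: 10.18
tcp_pos: [0.4153, -0.1291, 0.1119]
eef_rot: [0.682, 0.732, -0.0, -0.001]
ft_force: [0.1, -1.0, -2.7]
opening: 0.0177
```

Request:
drive_tool:
  commands:
    - [[0,0,0],[0,0,0]]
    - [[0,0,0],[0,0,0]]
    - [[0,0,0],[0,0,0]]
    - [[0,0,0],[0,0,0]]
    - [[0,0,0],[0,0,0]]

```text
t: 10.6
tcp_pos: [0.4188, -0.131, 0.1118]
eef_rot: [0.682, 0.731, 0.0, 0.001]
ft_force: [-0.4, -0.1, -1.3]
opening: 0.0175
```

Run:
```python
from h import *
t=cam("top");s=cam("side")
o=np.zeros((600,800,3),np.uint8)
o[:300]=cv2.resize(t["color"][180:345,0:440],(800,300))
o[300:]=cv2.resize(s["color"][225:480,100:580],(800,300))
cv2.imwrite("pics/b6.png",o[:,:,::-1])
plan([.418,.178,.113],4)
```

```text
call 1 shift [154.1  10.5  -0.7] rz -0.0
call 2 shift [154.1  10.6  -0.7] rz -0.0
now [ 0.4183 -0.1308  0.1116] yaw_y 3.96 tilt [ 0.0004 -0.0001] open 0.0175 F [-0.4  0.6 -2.5] t 10.7
```

View pics/b6.png

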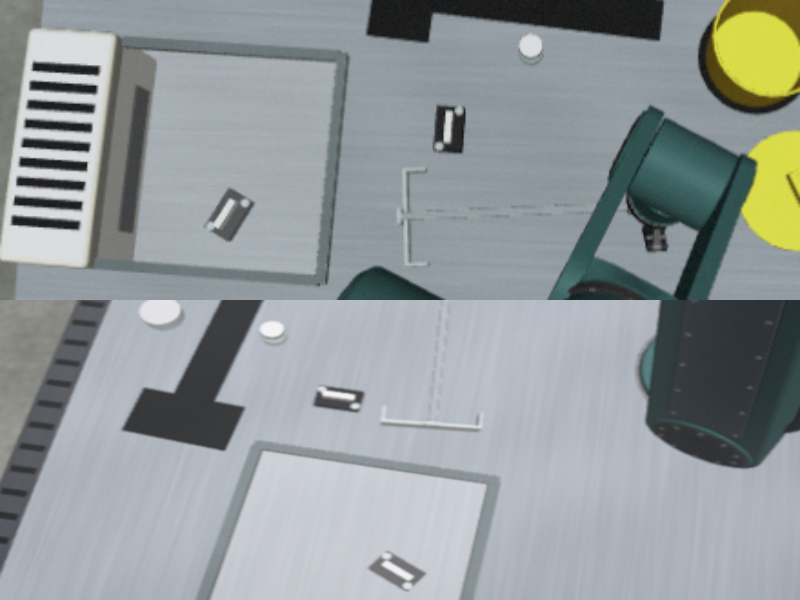

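c1 lies free at crop (449,129). The scoop is level and lined up with c2, so I move it in.

Request:
drive_tool:
  commands:
    - [[12,1,0],[0,0,0]]
    - [[32,2,0],[0,0,0]]
    - [[55,4,0],[0,0,0]]
    - [[79,5.5,0],[0,0,0]]
    - [[103,7,0],[0,0,0]]

```text
t: 11.12
tcp_pos: [0.4177, -0.0266, 0.1116]
eef_rot: [0.683, 0.731, 0.0, -0.0]
ft_force: [0.2, 0.0, -2.7]
opening: 0.0177
```

Request:
drive_tool:
  commands:
    - [[22,1.5,0],[0,0,0]]
    - [[43,3,0],[0,0,0]]
    - [[64,4.5,0],[0,0,0]]
    - [[84,6,0],[0,0,0]]
    - [[103,7,0],[0,0,0]]

```text
t: 11.53
tcp_pos: [0.4176, 0.0771, 0.1116]
eef_rot: [0.682, 0.731, 0.0, -0.0]
ft_force: [-0.0, 0.0, -2.1]
opening: 0.0175
```

Request:
drive_tool:
  commands:
    - [[22,1.5,0],[0,0,0]]
    - [[45,3,0],[0,0,0]]
    - [[68,4.5,0],[0,0,0]]
    - [[90,6,0],[0,0,0]]
    - [[103,7,0],[0,0,0]]

```text
t: 11.95
tcp_pos: [0.4175, 0.1812, 0.1116]
eef_rot: [0.682, 0.731, 0.0, -0.0]
ft_force: [0.6, -0.7, -2.8]
opening: 0.0178
```

Request:
drive_tool:
  commands:
    - [[0,0,0],[0,0,0]]
    - [[0,0,0],[0,0,0]]
    - [[0,0,0],[0,0,0]]
    - [[0,0,0],[0,0,0]]
    - [[0,0,0],[0,0,0]]

```text
t: 12.37
tcp_pos: [0.4171, 0.1783, 0.1116]
eef_rot: [0.683, 0.731, -0.0, -0.0]
ft_force: [-0.1, 0.6, -2.0]
opening: 0.0175
```

Run:
```python
from h import *
t=cam("top");s=cam("side")
o=np.zeros((600,800,3),np.uint8)
o[:300]=cv2.resize(t["color"][180:345,0:440],(800,300))
o[300:]=cv2.resize(s["color"][225:480,100:580],(800,300))
cv2.imwrite("pics/b7.png",o[:,:,::-1])
plan([.418,.178,.059],4)
```

```text
call 1 shift [-0.5  0.8 52.6] rz -0.002
now [0.4172 0.1785 0.1116] yaw_y 3.89 tilt [-0.0002 -0.    ] open 0.0175 F [ 0.2  0.6 -2.4] t 12.47
```

View pics/b7.png

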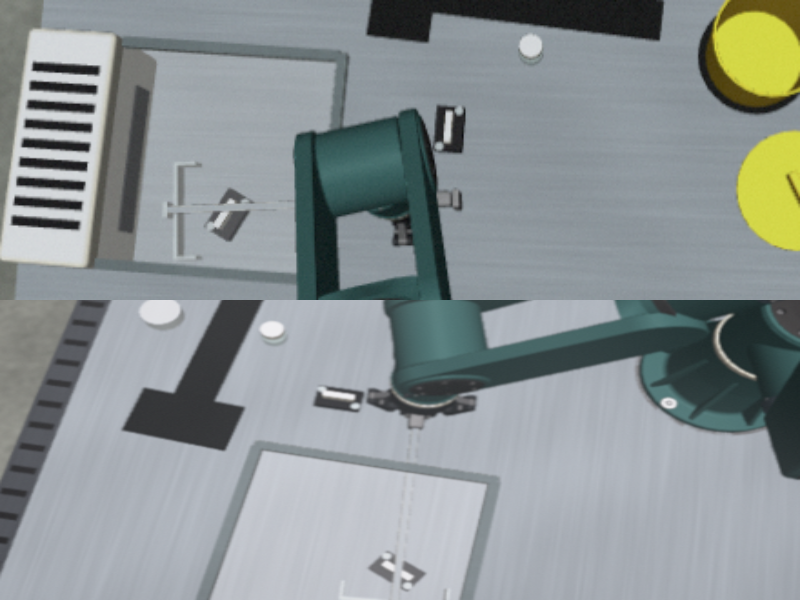

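The blade is behind c2 with c2 between the cheeks, and the hand is outside the guard's front edge. Lowering gently, then drawing straight along −y.

Request:
drive_tool:
  commands:
    - [[0,0,14],[0,0,0]]
    - [[0,0,28],[0,0,0]]
    - [[0,0,40],[0,0,0]]
    - [[0,0,47],[0,0,0]]
    - [[0,0,50],[0,0,0]]

```text
t: 12.88
tcp_pos: [0.4166, 0.1787, 0.0608]
eef_rot: [0.682, 0.731, -0.001, -0.0]
ft_force: [0.9, -0.0, -2.4]
opening: 0.0178
```

Request:
drive_tool:
  commands:
    - [[-5,0,1],[0,0,0]]
    - [[-15,-1,2],[0,0,0]]
    - [[-25,-2,2],[0,0,0]]
    - [[-38,-2.5,2],[0,0,0]]
    - [[-50,-3.5,2],[0,0,0]]

```text
t: 13.3
tcp_pos: [0.4173, 0.1277, 0.0601]
eef_rot: [0.682, 0.731, 0.0, 0.0]
ft_force: [0.3, 0.6, -2.0]
opening: 0.0177
```

Request:
drive_tool:
  commands:
    - [[-13,-1,0],[0,0,0]]
    - [[-28,-2,0],[0,0,0]]
    - [[-43,-3,0],[0,0,0]]
    - [[-58,-4,0],[0,0,0]]
    - [[-73,-5,0],[0,0,0]]

```text
t: 13.72
tcp_pos: [0.4172, 0.0542, 0.0602]
eef_rot: [0.682, 0.731, 0.0, 0.0]
ft_force: [0.2, 0.0, -2.7]
opening: 0.0177
```

Request:
drive_tool:
  commands:
    - [[-15,-1,0],[0,0,0]]
    - [[-30,-2,0],[0,0,0]]
    - [[-45,-3,0],[0,0,0]]
    - [[-60,-4,0],[0,0,0]]
    - [[-75,-5,0],[0,0,0]]

```text
t: 14.13
tcp_pos: [0.4172, -0.021, 0.0602]
eef_rot: [0.683, 0.731, 0.0, 0.0]
ft_force: [1.3, 0.4, -2.1]
opening: 0.0173
```

Request:
drive_tool:
  commands:
    - [[-15,-1,0],[0,0,0]]
    - [[-30,-2,0],[0,0,0]]
    - [[-45,-3,0],[0,0,0]]
    - [[-60,-4,0],[0,0,0]]
    - [[-75,-5,0],[0,0,0]]

```text
t: 14.55
tcp_pos: [0.4172, -0.0961, 0.0602]
eef_rot: [0.683, 0.731, 0.0, 0.0]
ft_force: [-0.0, 0.3, -2.8]
opening: 0.0176
```

Request:
drive_tool:
  commands:
    - [[-13,-1,0],[0,0,0]]
    - [[-26,-2,0],[0,0,0]]
    - [[-39,-3,0],[0,0,0]]
    - [[-50,-4,0],[0,0,0]]
    - [[-58,-4,0],[0,0,0]]

```text
t: 14.97
tcp_pos: [0.4173, -0.1543, 0.0601]
eef_rot: [0.683, 0.731, 0.0, 0.0]
ft_force: [-0.3, 0.2, -2.3]
opening: 0.0173
```

Request:
drive_tool:
  commands:
    - [[0,0,-10],[0,0,0]]
    - [[0,0,-30],[0,0,0]]
    - [[0,0,-50],[0,0,0]]
    - [[0,0,-70],[0,0,0]]
    - [[0,0,-90],[0,0,0]]

```text
t: 15.38
tcp_pos: [0.417, -0.1528, 0.1506]
eef_rot: [0.682, 0.731, -0.0, -0.0]
ft_force: [1.4, -0.5, -2.4]
opening: 0.0175
```

Run:
```python
from h import *
t=cam("top");s=cam("side");pk("t8.pk",t);pk("s8.pk",s)
o=np.zeros((600,800,3),np.uint8)
o[:300]=cv2.resize(t["color"][180:345,0:440],(800,300))
o[300:]=cv2.resize(s["color"][225:480,100:580],(800,300))
cv2.imwrite("pics/b8.png",o[:,:,::-1])
plan([.697,-.118,.15],-5.6)
```

```text
call 1 shift [  8.4 139.7   1.2] rz 0.083
call 2 shift [ 20.  138.5   1.2] rz 0.083
now [ 0.4194 -0.154   0.1524] yaw_y 3.95 tilt [ 0.0054 -0.0029] open 0.0179 F [-0.  -0.9 -2.6] t 15.48
```

View pics/b8.png

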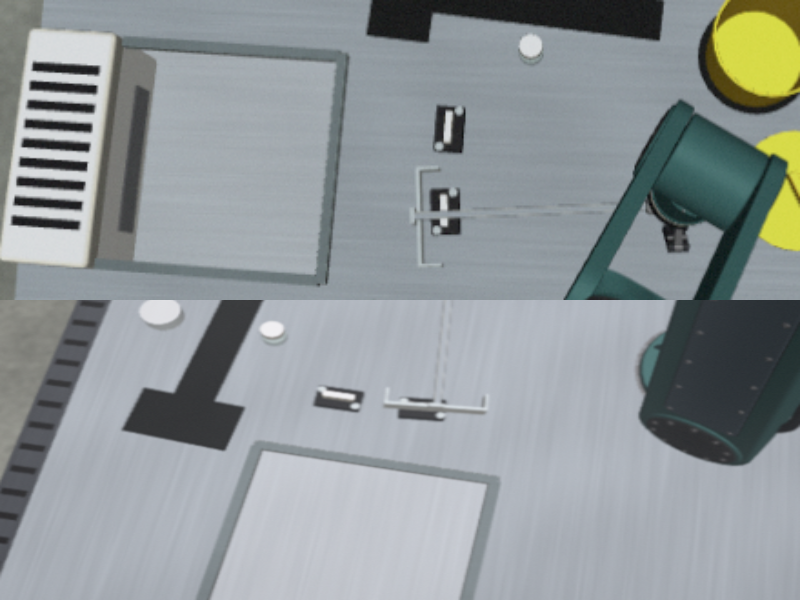

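The guard is empty and both cartridges are out in the open, at crop (449,129) and (446,211). Now I return the scoop to its mat.

Request:
drive_tool:
  commands:
    - [[10,12,0],[0,0,0.015]]
    - [[20,35,0],[0,0,0.032]]
    - [[27,65,0],[0,0,0.05]]
    - [[27,100,0],[0,0,0.067]]
    - [[26,138,0],[0,0,0.083]]

```text
t: 15.9
tcp_pos: [0.5528, -0.1162, 0.1483]
eef_rot: [0.712, 0.702, -0.001, -0.001]
ft_force: [-0.4, -0.6, -2.8]
opening: 0.0177
```

Request:
drive_tool:
  commands:
    - [[0,35,0],[0,0,0.018]]
    - [[1,70,0],[0,0,0.036]]
    - [[1,100,0],[0,0,0.054]]
    - [[2,125,0],[0,0,0.07]]
    - [[2,139,0],[0,0,0.083]]

```text
t: 16.32
tcp_pos: [0.6949, -0.1172, 0.1476]
eef_rot: [0.741, 0.672, 0.0, 0.0]
ft_force: [0.6, -0.2, -2.7]
opening: 0.0177
```

Request:
drive_tool:
  commands:
    - [[0,0,0],[0,0,0]]
    - [[0,0,0],[0,0,0]]
    - [[0,0,0],[0,0,0]]
    - [[0,0,0],[0,0,0]]
    - [[0,0,0],[0,0,0]]

```text
t: 16.73
tcp_pos: [0.6911, -0.1172, 0.1494]
eef_rot: [0.741, 0.672, -0.0, -0.001]
ft_force: [0.0, 0.2, -1.8]
opening: 0.0177
```

Run:
```python
from h import *
plan([.7,-.092,.0635],-5.6)
```

```text
call 1 shift [25.9  6.4 85.9] rz 0.001
now [ 0.6911 -0.1172  0.1494] yaw_y -5.57 tilt [-0.0011  0.0003] open 0.0177 F [ 0.   0.2 -1.8] t 16.73
```

Request:
drive_tool:
  commands:
    - [[8,2,22],[0,0,0]]
    - [[16,4,45],[0,0,0]]
    - [[22,6,65],[0,0,0]]
    - [[26,6.5,79],[0,0,0]]
    - [[26,6.5,85],[0,0,0]]

```text
t: 17.15
tcp_pos: [0.6995, -0.0908, 0.0623]
eef_rot: [0.74, 0.672, -0.001, -0.002]
ft_force: [-0.3, 0.1, -2.7]
opening: 0.0175
```

Request:
drive_tool:
  commands:
    - [[0,0,0.5],[0,0,0]]
    - [[0,0,1],[0,0,0]]
    - [[0,0,1.5],[0,0,0]]
    - [[0,0,2],[0,0,0]]
    - [[0,0,2],[0,0,0]]

```text
t: 17.57
tcp_pos: [0.7021, -0.0923, 0.0637]
eef_rot: [0.741, 0.672, 0.001, 0.001]
ft_force: [-0.4, -0.5, -1.7]
opening: 0.0172
```

Request:
drive_tool:
  commands:
    - [[0,0,0],[0,0,0]]
    - [[0,0,0],[0,0,0]]
    - [[0,0,0],[0,0,0]]
    - [[0,0,0],[0,0,0]]
    - [[0,0,0],[0,0,0]]
  gripper: 0.2

```text
t: 17.98
tcp_pos: [0.7016, -0.0919, 0.0629]
eef_rot: [0.741, 0.672, 0.0, 0.0]
ft_force: [-0.7, 0.3, 1.2]
opening: 0.0515
```

Request:
drive_tool:
  commands:
    - [[0,0,-20],[0,0,0]]
    - [[0,0,-50],[0,0,0]]
    - [[0,0,-85],[0,0,0]]
    - [[0,0,-115],[0,0,0]]
    - [[0,0,-135],[0,0,0]]

```text
t: 18.4
tcp_pos: [0.7028, -0.0922, 0.2014]
eef_rot: [0.741, 0.672, 0.001, 0.002]
ft_force: [1.0, 0.1, 0.4]
opening: 0.0516
```

Run:
```python
from h import *
t=cam("top");s=cam("side");pk("t9.pk",t);pk("s9.pk",s)
print("scoop-area change", [ (cv2.absdiff(t["color"][145:205,202:330],ld("top0.pk")["color"][145:205,202:330]).max(2)>40).sum()])
for n,c in(("top",t),("side",s)):
    g=c["color"].max(2)
    m=((g<60)*255).astype(np.uint8);m=cv2.morphologyEx(m,cv2.MORPH_CLOSE,np.ones((7,7)))
    cs,_=cv2.findContours(m,cv2.RETR_EXTERNAL,cv2.CHAIN_APPROX_NONE)
    for k in cs:
        a=cv2.contourArea(k);x,y,w,h=cv2.boundingRect(k)
        if 150<a<900:
            r=cv2.minAreaRect(k);print(n,round(a),np.round(r[0],1),np.round(r[1],1),round(r[2],1),onz(c,*r[0],.015)[:2].round(3))
plan([.53,.1,.2],None)
```

```text
scoop-area change [np.int64(1479)]
top 325 [ 72.7 398. ] [ 8.8 44.6] 4.1 [0.141 0.561]
top 848 [551.5 346.5] [33. 33.] 90.0 [ 0.3   -0.647]
top 547 [ 29. 270.] [36.8 25.1] 4.1 [0.458 0.701]
top 448 [ 35.  222.3] [35.6 14. ] 4.1 [0.584 0.697]
top 230 [405.1 223. ] [61.8 29.6] 39.7 [ 0.61  -0.267]
side 654 [546.7 361.9] [60.7 15.8] 18.4 [-0.038  0.173]
side 776 [578.4 279.3] [118.9  10.3] 72.6 [-0.11  -0.038]
side 708 [543.3 174.2] [88.4 13.3] 66.6 [-0.019 -0.31 ]
call 1 shift [ 87.4 -96.1   1.5] rz -0.0
call 2 shift [ 87.4 -96.1   1.5] rz -0.0
now [ 0.7044 -0.0925  0.203 ] yaw_y -5.55 tilt [ 0.0087 -0.0019] open 0.0513 F [ 0.1 -0.5 -0.2] t 18.5
```

Run:
```python
from h import *
t=ld("t8.pk")
for n,u,v in(("c1",247,251),("c2",245.3,296)):print(n,onz(t,u,v,.02)[:2])
plan([.46,.135,.2],-89,rmax=.5)
```

```text
c1 [0.52382733 0.13839468]
c2 [0.40910363 0.13792665]
call 1 shift [ 67.6 -88.4   1. ] rz 0.485
call 2 shift [  18.5 -109.8    1. ] rz 0.485
call 3 shift [ -34.8 -105.7    1. ] rz 0.485
now [ 0.7044 -0.0925  0.203 ] yaw_y -5.55 tilt [ 0.0087 -0.0019] open 0.0513 F [ 0.1 -0.5 -0.2] t 18.5
```

Request:
drive_tool:
  commands:
    - [[14,-18,0],[0,0,0.097]]
    - [[27,-35,0],[0,0,0.194]]
    - [[41,-53,0],[0,0,0.291]]
    - [[54,-71,0],[0,0,0.388]]
    - [[68,-88,0],[0,0,0.485]]

```text
t: 18.92
tcp_pos: [0.6186, -0.0151, 0.1964]
eef_rot: [0.881, 0.472, -0.001, -0.001]
ft_force: [-0.1, 0.3, 0.4]
opening: 0.0517
```

Request:
drive_tool:
  commands:
    - [[4,-22,0],[0,0,0.097]]
    - [[7,-44,0],[0,0,0.194]]
    - [[11,-66,0],[0,0,0.291]]
    - [[15,-88,0],[0,0,0.388]]
    - [[18,-110,0],[0,0,0.485]]

```text
t: 19.33
tcp_pos: [0.5369, 0.0606, 0.1966]
eef_rot: [0.969, 0.247, -0.001, -0.0]
ft_force: [0.3, 0.2, -0.4]
opening: 0.0516
```

Request:
drive_tool:
  commands:
    - [[-7,-21,0],[0,0,0.097]]
    - [[-14,-42,0],[0,0,0.194]]
    - [[-21,-63,0],[0,0,0.291]]
    - [[-28,-85,0],[0,0,0.388]]
    - [[-35,-106,0],[0,0,0.485]]

```text
t: 19.75
tcp_pos: [0.4549, 0.1363, 0.1968]
eef_rot: [1.0, 0.007, -0.001, 0.0]
ft_force: [0.1, -0.5, 0.3]
opening: 0.0514
```

Request:
drive_tool:
  commands:
    - [[0,0,0],[0,0,0]]
    - [[0,0,0],[0,0,0]]
    - [[0,0,0],[0,0,0]]
    - [[0,0,0],[0,0,0]]
    - [[0,0,0],[0,0,0]]

```text
t: 20.17
tcp_pos: [0.4574, 0.1352, 0.1975]
eef_rot: [1.0, 0.009, 0.0, 0.0]
ft_force: [-0.0, -0.5, -0.1]
opening: 0.0514
```

Run:
```python
from h import *
w=cam("wrist");pk("w10.pk",w);t=cam("top")
o=np.hstack([cv2.resize(w["color"],(480,360)),cv2.resize(t["color"][130:230,195:375],(320,360))])
cv2.imwrite("pics/w10.png",o[:,:,::-1])
plan([.524,.138,.15],-90)
```

```text
call 1 shift [66.9 -1.5 47.5] rz 0.018
now [0.4572 0.1353 0.1975] yaw_y -88.95 tilt [0. 0.] open 0.0513 F [ 0.1 -0.7 -0.1] t 20.27
```

View pics/w10.png

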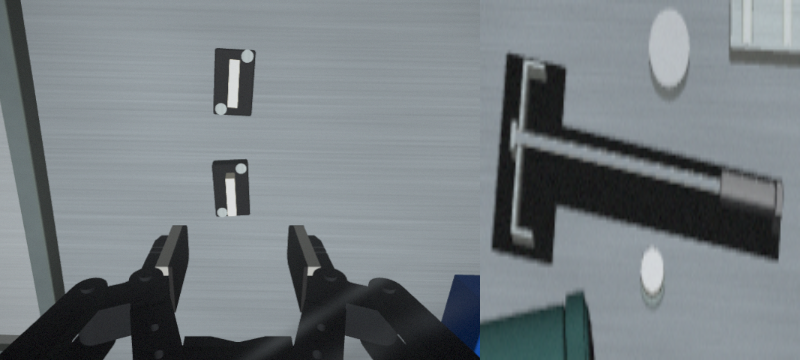

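The scoop lies on its mat as before. In the wrist view the far cartridge's fin runs (234,59)–(234,108) and the near one's (230,173)–(230,216), at 0.75 scale.

Run:
```python
from h import *
w=ld("w10.pk");t=ld("t8.pk");k=4/3
g=w["color"]
for n,blk,fin in(("c1",[(216,49),(254,51),(251,116),(214,113)],((235,59),(233,108))),("c2",[(213,160),(248,159),(250,214),(214,217)],((229.5,177),(231,216)))):
    b=np.mean([onz(w,u*k,v*k,.018) for u,v in blk],0)
    f=[onz(w,u*k,v*k,.038) for u,v in fin]
    e=f[0]-f[1];print(n,"block",b.round(4),"fin",np.mean(f,0).round(4),np.linalg.norm(e).round(3),"axis deg",np.rad2deg(np.arctan2(e[1],e[0])).round(1))
    pt=(247,251) if n=="c1" else (245.3,296)
    print(" tri",tri(w,(np.mean([q[0] for q in fin])*k,np.mean([q[1] for q in fin])*k),t,pt).round(3))
    m=[onz(w,u*k,v*k,.018) for u,v in blk];e=(m[0]+m[1]-m[2]-m[3]);print(" blk axis",np.rad2deg(np.arctan2(e[1],e[0])).round(1))
```

```text
c1 block [0.5283 0.1407 0.018 ] fin [0.5285 0.1402 0.038 ] 0.044 axis deg -1.6
 tri [ 0.527  0.141 -0.003]
 blk axis -1.5
c2 block [0.4151 0.1418 0.018 ] fin [0.4132 0.1425 0.038 ] 0.045 axis deg 2.7
 tri [0.408 0.14  0.024]
 blk axis 2.1
```

Request:
drive_tool:
  commands:
    - [[16,-1,10],[0,0,0.01]]
    - [[34,-2,25],[0,0,0.02]]
    - [[52,-3,42],[0,0,0.03]]
    - [[65,-3.5,62],[0,0,0.04]]
    - [[71,-3.5,80],[0,0,0.046]]

```text
t: 20.68
tcp_pos: [0.5304, 0.1403, 0.1168]
eef_rot: [1.0, -0.014, 0.001, -0.0]
ft_force: [-0.2, -0.5, -0.9]
opening: 0.051
```

Request:
drive_tool:
  commands:
    - [[0,0,20],[0,0,0]]
    - [[0,0,40],[0,0,0]]
    - [[0,0,56],[0,0,0]]
    - [[0,0,67],[0,0,0]]
    - [[0,0,70],[0,0,0]]

```text
t: 21.1
tcp_pos: [0.5265, 0.1401, 0.0457]
eef_rot: [1.0, -0.014, -0.002, 0.0]
ft_force: [0.2, -0.4, 0.2]
opening: 0.0514
```

Run:
```python
from h import *
plan([.528,.140,.046],-91.6)
```

```text
call 1 shift [ 1.5  0.1 -0.3] rz 0.0
now [0.5265 0.1401 0.0457] yaw_y -91.58 tilt [-0.0031 -0.0003] open 0.0514 F [ 0.2 -0.4  0.2] t 21.1
```

Close on the fin, then lift.

Request:
drive_tool:
  commands:
    - [[0,0,0],[0,0,0]]
    - [[0,0,0],[0,0,0]]
    - [[0,0,0],[0,0,0]]
    - [[0,0,0],[0,0,0]]
    - [[0,0,0],[0,0,0]]
  gripper: -1
  force: 50

```text
t: 21.52
tcp_pos: [0.5282, 0.1407, 0.0485]
eef_rot: [1.0, -0.014, 0.001, -0.0]
ft_force: [0.8, 0.2, 0.2]
opening: 0.0003
```

Request:
drive_tool:
  commands:
    - [[0,0,0],[0,0,0]]
    - [[0,0,0],[0,0,0]]
    - [[0,0,-2],[0,0,0]]
    - [[0,0,-10],[0,0,0]]
    - [[0,0,-25],[0,0,0]]

```text
t: 21.93
tcp_pos: [0.5262, 0.1404, 0.072]
eef_rot: [1.0, -0.014, -0.002, 0.0]
ft_force: [0.5, -0.4, 0.7]
opening: 0.0003
```

Request:
drive_tool:
  commands:
    - [[0,0,-25],[0,0,0]]
    - [[0,0,-55],[0,0,0]]
    - [[0,0,-90],[0,0,0]]
    - [[0,0,-125],[0,0,0]]
    - [[0,0,-150],[0,0,0]]

```text
t: 22.35
tcp_pos: [0.5283, 0.1407, 0.2265]
eef_rot: [1.0, -0.014, 0.002, -0.0]
ft_force: [0.3, 0.0, -0.1]
opening: 0.0002
```

Run:
```python
from h import *
t=ld("top0.pk")
# pail rim: outer ellipse bottom-left of contour = rim; find from t9/top0 with rim circle at z .125: use w1 picks plus top extremes
hsv=cv2.cvtColor(t["color"],cv2.COLOR_RGB2HSV);m=cv2.inRange(hsv,(22,120,60),(35,255,255));m[245:]=0;m[:,:370]=0
k=max(cv2.findContours(m,cv2.RETR_EXTERNAL,cv2.CHAIN_APPROX_NONE)[0],key=cv2.contourArea)
P=np.array([onz(t,*p[0].astype(float),.125)[:2] for p in k])
# rim circle r=.08: robust fit using upper-right side (away from camera, rim outermost)
c=np.array([.64,-.29])
for i in range(30):
    d=P-c;a=d@np.array([.8,-.6]);sel=a>0;q=P[sel]
    from scipy.optimize import least_squares
    c=least_squares(lambda c:np.linalg.norm(q-c,axis=1)-.08,c,loss='soft_l1',f_scale=.002).x
print("pail top",c,np.std(np.linalg.norm(q-c,axis=1)-.08))
w=ld("w1.pk");hsv=cv2.cvtColor(w["color"],cv2.COLOR_RGB2HSV)
A=np.array([onz(w,u,v,.125)[:2] for u,v in((277,363),(178,430),(377,430),(205,393),(350,390))])
print("pail w1",least_squares(lambda c:np.linalg.norm(A-c,axis=1)-.08,c).x)
plan([.65,-.285,.23],-91.6)
```

```text
pail top [ 0.64244039 -0.29332623] 0.0010126402091097052
pail w1 [ 0.65267301 -0.29314916]
call 1 shift [ 44.4 140.8  -1.2] rz 0.0
call 2 shift [ 44.4 140.7  -1.2] rz 0.0
call 3 shift [ 44.5 140.7  -1.2] rz 0.0
now [0.5283 0.1407 0.2265] yaw_y -91.56 tilt [0.0035 0.0006] open 0.0002 F [ 0.3  0.  -0.1] t 22.35
```

The jaws shut on nothing. Looking again from here.

Request:
drive_tool:
  commands:
    - [[-20,0,0],[0,0,0]]
    - [[-40,0,5],[0,0,0]]
    - [[-50,0,10],[0,0,0]]
    - [[-50,0,10],[0,0,0]]
    - [[-50,0,10],[0,0,0]]
  gripper: 0.2

```text
t: 22.77
tcp_pos: [0.4773, 0.142, 0.2132]
eef_rot: [1.0, -0.013, 0.0, -0.0]
ft_force: [-0.0, -0.0, 0.5]
opening: 0.0515
```

Run:
```python
from h import *
w=cam("wrist");pk("w11.pk",w);save(w,"pics/w11.png");plan([.528,.14,.1])
```

```text
call 1 shift [ 49.7   0.6 113.3] rz -0.0
now [0.4783 0.142  0.2133] yaw_y -91.55 tilt [0.0014 0.0002] open 0.0515 F [1.1 0.2 0.2] t 22.82
```

View pics/w11.png

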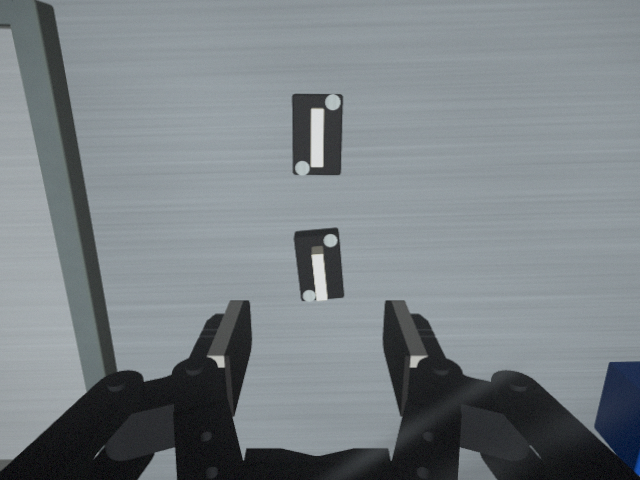

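Run:
```python
from h import *
w=ld("w11.pk");v=ld("w10.pk");k=4/3
for n,a,b,A,B in(("c1",(317,108),(317,167),(235*k,59*k),(233*k,108*k)),("c2",(317,254),(321,299),(229.5*k,177*k),(231*k,216*k))):
    for z in(0.018,.038):print(n,z,onz(w,*a,z)[:2].round(4),onz(w,*b,z)[:2].round(4), "w10",onz(v,*A,z)[:2].round(4),onz(v,*B,z)[:2].round(4))
    print(tri(w,a,v,A).round(4),tri(w,b,v,B).round(4))
print("cam xyz",w["xyz"],"tips: proj of grasp pt", proj(w,np.array([.4783,.142,.2133-.006])),proj(w,np.array([.4783,.142,.2133-.025])))
T=np.array(w["hand_eye"]);print(T.round(4).tolist())
```

```text
c1 0.018 [0.5501 0.1402] [0.5036 0.1415] w10 [0.5512 0.1398] [0.504  0.1411]
c1 0.038 [0.5508 0.1402] [0.5071 0.1414] w10 [0.5506 0.1396] [0.5063 0.1408]
[0.5507 0.1399 0.0336] [0.5046 0.1412 0.0235]
c2 0.018 [0.4265 0.1436] [0.3818 0.1411] w10 [0.4286 0.144 ] [0.3807 0.1417]
c2 0.038 [0.4345 0.1434] [0.3925 0.141 ] w10 [0.4357 0.1435] [0.3907 0.1414]
[0.444  0.1431 0.0618] [ 0.3703  0.1416 -0.0034]
cam xyz [0.56207404 0.14002417 0.35649717] tips: proj of grasp pt [317.5694157  308.55411732] [317.50118158 287.64361915]
[[-0.0001, 0.946, 0.324, 0.0848], [1.0, 0.0001, -0.0001, -0.0004], [-0.0002, 0.324, -0.946, -0.1433], [0.0, 0.0, 0.0, 1.0]]
```

c1 hasn't moved: its fin centre is (0.529,0.141), and the pads closed above it. I'll grip the 40 mm wide block lower down, feeling for the bench.

Request:
drive_tool:
  commands:
    - [[20,0,20],[0,0,0]]
    - [[38,0,50],[0,0,0]]
    - [[50,0,80],[0,0,0]]
    - [[51,0.5,110],[0,0,0]]
    - [[51,0.5,130],[0,0,0]]
  gripper: 0.5

```text
t: 23.23
tcp_pos: [0.5302, 0.1398, 0.0803]
eef_rot: [1.0, -0.014, -0.0, 0.0]
ft_force: [-1.5, -0.1, 0.4]
opening: 0.0642
```

Request:
drive_tool:
  commands:
    - [[0,0,15],[0,0,0]]
    - [[0,0,30],[0,0,0]]
    - [[0,0,42],[0,0,0]]
    - [[0,0,50],[0,0,0]]
    - [[0,0,55],[0,0,0]]

```text
t: 23.65
tcp_pos: [0.5293, 0.14, 0.0266]
eef_rot: [1.0, -0.014, -0.0, -0.0]
ft_force: [-0.6, -0.5, -0.1]
opening: 0.0642
```

Request:
drive_tool:
  commands:
    - [[0,0,0],[0,0,0]]
    - [[0,0,1],[0,0,0]]
    - [[0,0,1],[0,0,0]]
    - [[0,0,2],[0,0,0]]
    - [[0,0,2],[0,0,0]]

```text
t: 24.07
tcp_pos: [0.5289, 0.1401, 0.0261]
eef_rot: [1.0, -0.014, 0.0, -0.0]
ft_force: [0.2, -0.3, -0.5]
opening: 0.0639
```

Run:
```python
from h import *
plan([.529,.141,.022],-91.6)
w=cam("wrist");save(w,"pics/w12.png")
```

```text
call 1 shift [ 0.1 -0.9  4.1] rz 0.001
now [0.5289 0.1401 0.0261] yaw_y -91.55 tilt [0.001  0.0002] open 0.0639 F [ 0.2 -0.3 -0.5] t 24.07
```

Request:
drive_tool:
  commands:
    - [[0,0,1],[0,0,0]]
    - [[0,0,2],[0,0,0]]
    - [[0,0,2],[0,0,0]]
    - [[0,0,2],[0,0,0]]
    - [[0,0,2],[0,0,0]]
  gripper: -1

```text
t: 24.53
tcp_pos: [0.5285, 0.1401, 0.0236]
eef_rot: [1.0, -0.014, -0.0, -0.0]
ft_force: [-0.1, 0.2, 0.6]
opening: 0.0081
```

Request:
drive_tool:
  commands:
    - [[0,0,0],[0,0,0]]
    - [[0,0,0],[0,0,0]]
    - [[0,0,-3],[0,0,0]]
    - [[0,0,-12],[0,0,0]]
    - [[0,0,-25],[0,0,0]]

```text
t: 24.95
tcp_pos: [0.5276, 0.1399, 0.0485]
eef_rot: [1.0, -0.014, -0.001, 0.0]
ft_force: [1.1, 0.3, -1.0]
opening: 0.0083
```

The opening of 8 mm means it is holding the 10 mm fin. Lift and carry to the pail.

Request:
drive_tool:
  commands:
    - [[0,0,-20],[0,0,0]]
    - [[0,0,-55],[0,0,0]]
    - [[0,0,-95],[0,0,0]]
    - [[0,0,-135],[0,0,0]]
    - [[0,0,-170],[0,0,0]]

```text
t: 25.37
tcp_pos: [0.5285, 0.1401, 0.222]
eef_rot: [1.0, -0.014, 0.001, -0.0]
ft_force: [1.5, 0.2, -1.5]
opening: 0.0085
```

Run:
```python
from h import *
w=cam("wrist");save(w,"pics/w13.png");pk("w13.pk",w)
plan([.645,-.293,.22],-91.6)
```

```text
call 1 shift [ 41.4 143.5   2.9] rz 0.0
call 2 shift [ 41.4 143.5   2.9] rz 0.0
call 3 shift [ 41.5 143.5   2.9] rz 0.0
now [0.5325 0.1407 0.2288] yaw_y -91.55 tilt [0.0125 0.0018] open 0.0087 F [2.8 0.7 4.1] t 25.42
```

View pics/w13.png

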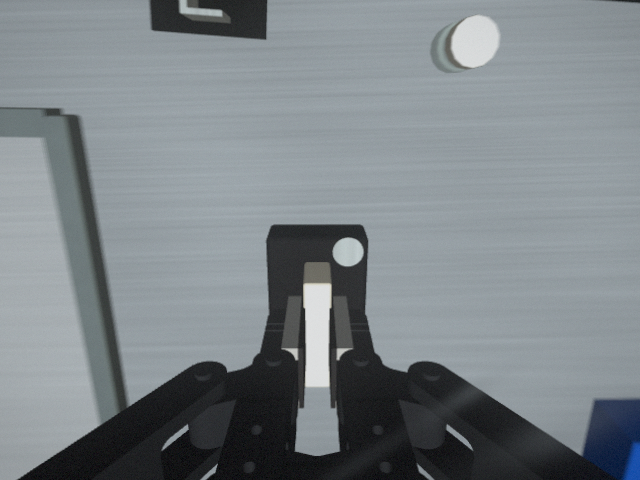

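c1 is held level by its fin. Carrying it to the pail.

Request:
drive_tool:
  commands:
    - [[5,20,0],[0,0,0]]
    - [[14,48,0],[0,0,0]]
    - [[23,79,0],[0,0,0]]
    - [[32,111,0],[0,0,0]]
    - [[41,143,0],[0,0,0]]

```text
t: 25.83
tcp_pos: [0.5655, -0.0052, 0.2192]
eef_rot: [1.0, -0.013, 0.0, -0.0]
ft_force: [-0.1, 0.0, -1.0]
opening: 0.0082
```

Request:
drive_tool:
  commands:
    - [[9,30,0],[0,0,0]]
    - [[17,60,0],[0,0,0]]
    - [[25,88,0],[0,0,0]]
    - [[33,116,0],[0,0,0]]
    - [[41,143,0],[0,0,0]]

```text
t: 26.25
tcp_pos: [0.6026, -0.1497, 0.219]
eef_rot: [1.0, -0.014, 0.0, 0.0]
ft_force: [0.2, -0.3, -0.6]
opening: 0.0083
```

Request:
drive_tool:
  commands:
    - [[9,30,0],[0,0,0]]
    - [[17,60,0],[0,0,0]]
    - [[25,88,0],[0,0,0]]
    - [[35,120,0],[0,0,0]]
    - [[41,143,0],[0,0,0]]

```text
t: 26.67
tcp_pos: [0.6401, -0.2949, 0.2189]
eef_rot: [1.0, -0.014, 0.0, 0.001]
ft_force: [0.4, 0.7, -0.5]
opening: 0.0084
```

Request:
drive_tool:
  commands:
    - [[0,0,0],[0,0,0]]
    - [[0,0,0],[0,0,0]]
    - [[0,0,0],[0,0,0]]
    - [[0,0,0],[0,0,0]]
    - [[0,0,0],[0,0,0]]

```text
t: 27.08
tcp_pos: [0.6396, -0.2907, 0.2188]
eef_rot: [1.0, -0.013, -0.0, -0.0]
ft_force: [0.3, 0.2, -0.7]
opening: 0.0083
```

Run:
```python
from h import *
from scipy.optimize import least_squares
w=cam("wrist");save(w,"pics/w14.png");pk("w14.pk",w)
hsv=cv2.cvtColor(w["color"],cv2.COLOR_RGB2HSV);m=cv2.inRange(hsv,(22,120,60),(35,255,255))
ks=sorted(cv2.findContours(m,cv2.RETR_EXTERNAL,cv2.CHAIN_APPROX_NONE)[0],key=cv2.contourArea)[-2:]
for k in ks:
    p=k[:,0];s=(p[:,1]<300)&(p[:,0]>2)&(p[:,0]<637)&(p[:,1]>2);p=p[s]
    print(len(p),k.reshape(-1,2).min(0),k.reshape(-1,2).max(0))
    if len(p)>20:
        A=np.array([onz(w,*q.astype(float),.125)[:2] for q in p]);r=least_squares(lambda c:np.linalg.norm(A-c[:2],axis=1)-c[2],[.645,-.293,.08],loss='soft_l1',f_scale=.002);print(r.x,r.cost)
plan([.645,-.293,.1],-91.6)
```

```text
0 [304 386] [338 427]
799 [191  87] [464 378]
[ 0.66482221 -0.29407048  0.06583549] 0.021600161653551237
call 1 shift [  5.4   2.  118.8] rz 0.002
now [ 0.6397 -0.2909  0.2188] yaw_y -91.49 tilt [-0.0001  0.0003] open 0.0086 F [ 0.  -0.4 -1.5] t 27.13
```

Request:
drive_tool:
  commands:
    - [[2,0.5,25],[0,0,0]]
    - [[4,1,55],[0,0,0]]
    - [[5,2,85],[0,0,0]]
    - [[5,2,108],[0,0,0]]
    - [[5,2,120],[0,0,0]]

```text
t: 27.55
tcp_pos: [0.6429, -0.2923, 0.0953]
eef_rot: [1.0, -0.013, -0.002, -0.001]
ft_force: [-1.7, 0.3, -1.2]
opening: 0.0087
```

Request:
drive_tool:
  commands:
    - [[0,0,0],[0,0,0]]
    - [[0,0,0],[0,0,0]]
    - [[0,0,0],[0,0,0]]
    - [[0,0,0],[0,0,0]]
    - [[0,0,0],[0,0,0]]
  gripper: -0.1

```text
t: 27.97
tcp_pos: [0.6459, -0.2949, 0.1007]
eef_rot: [1.0, -0.014, 0.001, 0.001]
ft_force: [-0.5, 0.1, -0.4]
opening: 0.0381
```

Request:
drive_tool:
  commands:
    - [[0,0,-20],[0,0,0]]
    - [[0,0,-50],[0,0,0]]
    - [[0,0,-85],[0,0,0]]
    - [[0,0,-115],[0,0,0]]
    - [[0,0,-135],[0,0,0]]

```text
t: 28.38
tcp_pos: [0.6462, -0.2952, 0.2387]
eef_rot: [1.0, -0.014, 0.003, 0.001]
ft_force: [1.5, -0.1, -0.2]
opening: 0.0385
```

Run:
```python
from h import *
w=cam("wrist");pk("w15.pk",w);save(w,"pics/w15.png")
plan([.4,.1415,.2],-87.6)
```

```text
call 1 shift [ -86.5 -143.6   14.2] rz -0.023
call 2 shift [ -83.2 -145.5   14.2] rz -0.023
call 3 shift [ -79.8 -147.4   14.2] rz -0.023
now [ 0.6478 -0.2961  0.2427] yaw_y -91.56 tilt [ 0.0103 -0.0059] open 0.0383 F [ 0.8 -0.5  2.9] t 28.43
```

Request:
drive_tool:
  commands:
    - [[-10,-18,0],[0,0,-0.005]]
    - [[-28,-48,2],[0,0,-0.01]]
    - [[-47,-80,5],[0,0,-0.015]]
    - [[-67,-112,9],[0,0,-0.02]]
    - [[-86,-144,14],[0,0,-0.024]]

```text
t: 28.85
tcp_pos: [0.562, -0.147, 0.2205]
eef_rot: [1.0, -0.002, 0.001, 0.0]
ft_force: [-0.1, -0.1, -0.2]
opening: 0.0386
```

Request:
drive_tool:
  commands:
    - [[-17,-29,3],[0,0,-0.005]]
    - [[-34,-58,6],[0,0,-0.01]]
    - [[-50,-87,9],[0,0,-0.015]]
    - [[-67,-116,12],[0,0,-0.02]]
    - [[-83,-145,14],[0,0,-0.024]]

```text
t: 29.27
tcp_pos: [0.4792, -0.0016, 0.2062]
eef_rot: [1.0, 0.01, 0.001, 0.0]
ft_force: [1.5, 0.2, -0.4]
opening: 0.0385
```

Request:
drive_tool:
  commands:
    - [[-17,-32,3],[0,0,-0.005]]
    - [[-34,-64,6],[0,0,-0.01]]
    - [[-50,-96,9],[0,0,-0.015]]
    - [[-66,-126,12],[0,0,-0.02]]
    - [[-80,-147,14],[0,0,-0.024]]

```text
t: 29.68
tcp_pos: [0.396, 0.1446, 0.1922]
eef_rot: [1.0, 0.023, 0.001, -0.001]
ft_force: [0.3, 0.2, 0.3]
opening: 0.0385
```

Request:
drive_tool:
  commands:
    - [[0,0,0],[0,0,0]]
    - [[0,0,0],[0,0,0]]
    - [[0,0,0],[0,0,0]]
    - [[0,0,0],[0,0,0]]
    - [[0,0,0],[0,0,0]]
  gripper: 0.2

```text
t: 30.1
tcp_pos: [0.3982, 0.1418, 0.1919]
eef_rot: [1.0, 0.022, 0.001, -0.0]
ft_force: [0.1, -0.3, -0.6]
opening: 0.0512
```

Run:
```python
from h import *
w=cam("wrist");pk("w16.pk",w);save(w,"pics/w16.png")
m=((w["color"].max(2)<65)*255).astype(np.uint8);m[300:]=0
m=cv2.morphologyEx(m,cv2.MORPH_CLOSE,np.ones((25,25)))
for k in cv2.findContours(m,cv2.RETR_EXTERNAL,cv2.CHAIN_APPROX_NONE)[0]:
    if cv2.contourArea(k)>800:
        b=cv2.boxPoints(cv2.minAreaRect(k));q=np.array([onz(w,*p,.018)[:2] for p in b]);print(cv2.contourArea(k),b.round().tolist(),q.mean(0).round(4),[np.linalg.norm(q[i]-q[i-1]).round(3) for i in(1,2)])
plan([.4138,.142,.0236],-87.6)
```

```text
3849.0 [[292.0, 144.0], [342.0, 144.0], [342.0, 225.0], [292.0, 225.0]] [0.4134 0.1426] [np.float64(0.038), np.float64(0.065)]
4736.0 [[16.0, 0.0], [36.0, -2.0], [72.0, 299.0], [52.0, 301.0]] [0.4187 0.3514] [np.float64(0.014), np.float64(0.229)]
call 1 shift [ 15.8   0.5 168.2] rz 0.001
now [0.398  0.1418 0.1918] yaw_y -87.52 tilt [0.0007 0.0001] open 0.051 F [-0.2 -0.5  0.4] t 30.15
```

View pics/w16.png

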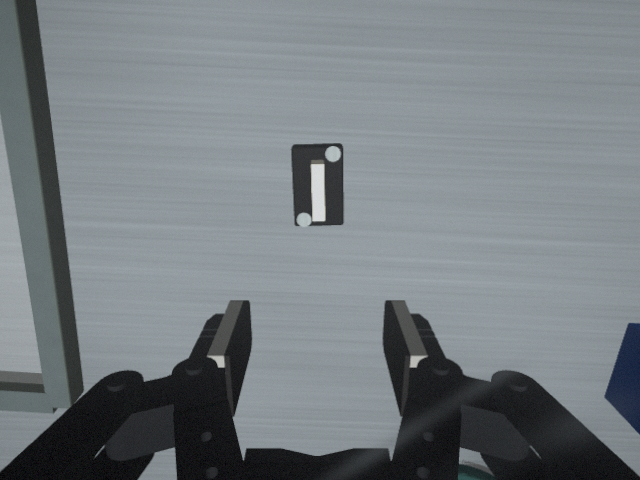

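c2 hasn't moved; it is at (0.4134, 0.1426). Descending to it.

Request:
drive_tool:
  commands:
    - [[6,0,25],[0,0,0]]
    - [[12,0,60],[0,0,0]]
    - [[15,0,95],[0,0,0]]
    - [[15.5,-0.5,120],[0,0,0]]
    - [[15.5,-0.5,130],[0,0,0]]
  gripper: 0.5

```text
t: 30.57
tcp_pos: [0.4113, 0.1427, 0.0586]
eef_rot: [1.0, 0.022, -0.002, 0.0]
ft_force: [-0.4, 0.4, -0.2]
opening: 0.0639
```

Request:
drive_tool:
  commands:
    - [[0,0,10],[0,0,0]]
    - [[0,0,22],[0,0,0]]
    - [[0,0,32],[0,0,0]]
    - [[0,0,37],[0,0,0]]
    - [[0,0,38],[0,0,0]]

```text
t: 30.98
tcp_pos: [0.4125, 0.1432, 0.0228]
eef_rot: [1.0, 0.022, -0.001, 0.0]
ft_force: [0.2, -0.1, 0.6]
opening: 0.0643
```

Request:
drive_tool:
  commands:
    - [[0,0,0],[0,0,0]]
    - [[0,0,0],[0,0,0]]
    - [[0,0,0],[0,0,0]]
    - [[0,0,0],[0,0,0]]
    - [[0,0,0],[0,0,0]]
  gripper: -1

```text
t: 31.4
tcp_pos: [0.413, 0.1438, 0.0242]
eef_rot: [1.0, 0.022, 0.001, -0.0]
ft_force: [-0.7, -0.8, 1.9]
opening: 0.0086
```

Request:
drive_tool:
  commands:
    - [[0,0,0],[0,0,0]]
    - [[0,0,0],[0,0,0]]
    - [[0,0,-3],[0,0,0]]
    - [[0,0,-12],[0,0,0]]
    - [[0,0,-25],[0,0,0]]

```text
t: 31.82
tcp_pos: [0.4116, 0.1436, 0.0486]
eef_rot: [1.0, 0.022, -0.001, 0.0]
ft_force: [-0.7, 0.0, -0.5]
opening: 0.0087
```

Request:
drive_tool:
  commands:
    - [[0,0,-20],[0,0,0]]
    - [[0,0,-55],[0,0,0]]
    - [[0,0,-95],[0,0,0]]
    - [[0,0,-135],[0,0,0]]
    - [[0,0,-168],[0,0,0]]

```text
t: 32.23
tcp_pos: [0.4124, 0.1439, 0.22]
eef_rot: [1.0, 0.022, 0.001, -0.0]
ft_force: [0.9, 1.3, -0.7]
opening: 0.0086
```

Run:
```python
from h import *
w=ld("w15.pk")
# rim from the clear w15 view: far outer edge rows
hsv=cv2.cvtColor(w["color"],cv2.COLOR_RGB2HSV);m=cv2.inRange(hsv,(22,120,60),(35,255,255))
k=max(cv2.findContours(m,cv2.RETR_EXTERNAL,cv2.CHAIN_APPROX_NONE)[0],key=cv2.contourArea)[:,0]
print(k.min(0),k.max(0),[onz(w,*k[i].astype(float),.125)[:2].round(4) for i in (k[:,1].argmin(),k[:,0].argmin(),k[:,0].argmax())])
plan([.645,-.293,.22],-87.6)
```

```text
[194 101] [453 429] [array([ 0.7265, -0.2897]), array([ 0.6667, -0.2167]), array([ 0.5384, -0.3928])]
call 1 shift [ 70.9 149.   -0. ] rz 0.001
call 2 shift [ 71.1 148.9  -0. ] rz 0.001
call 3 shift [ 71.2 148.8  -0. ] rz 0.001
now [0.4124 0.1439 0.22  ] yaw_y -87.43 tilt [0.0018 0.0005] open 0.0086 F [ 0.9  1.3 -0.7] t 32.23
```

Request:
drive_tool:
  commands:
    - [[10,20,0],[0,0,0]]
    - [[25,50,0],[0,0,0]]
    - [[40,83,0],[0,0,0]]
    - [[55,116,0],[0,0,0]]
    - [[71,149,0],[0,0,0]]

```text
t: 32.65
tcp_pos: [0.49, -0.0031, 0.2175]
eef_rot: [1.0, 0.023, 0.0, -0.0]
ft_force: [-0.1, 1.1, -1.0]
opening: 0.0084
```

Request:
drive_tool:
  commands:
    - [[14,30,0],[0,0,0]]
    - [[28,60,0],[0,0,0]]
    - [[42,90,0],[0,0,0]]
    - [[57,120,0],[0,0,0]]
    - [[71,149,0],[0,0,0]]

```text
t: 33.07
tcp_pos: [0.5679, -0.1491, 0.2172]
eef_rot: [1.0, 0.022, -0.0, -0.0]
ft_force: [0.3, 0.5, -1.5]
opening: 0.0084
```

Request:
drive_tool:
  commands:
    - [[15,32,0],[0,0,0]]
    - [[30,64,0],[0,0,0]]
    - [[45,95,0],[0,0,0]]
    - [[61,128,0],[0,0,0]]
    - [[71,149,0],[0,0,0]]

```text
t: 33.48
tcp_pos: [0.6463, -0.2964, 0.2171]
eef_rot: [1.0, 0.022, 0.0, 0.001]
ft_force: [0.4, -0.6, -1.1]
opening: 0.0086
```

Request:
drive_tool:
  commands:
    - [[0,0,0],[0,0,0]]
    - [[0,0,10],[0,0,0]]
    - [[0,0,30],[0,0,0]]
    - [[0,0,60],[0,0,0]]
    - [[0,0,85],[0,0,0]]

```text
t: 33.9
tcp_pos: [0.6442, -0.2913, 0.1304]
eef_rot: [1.0, 0.023, -0.0, -0.001]
ft_force: [-0.6, 0.5, -1.0]
opening: 0.009
```

Request:
drive_tool:
  commands:
    - [[0,0,20],[0,0,0]]
    - [[0,0,30],[0,0,0]]
    - [[0,0,30],[0,0,0]]
    - [[0,0,30],[0,0,0]]
    - [[0,0,30],[0,0,0]]

```text
t: 34.32
tcp_pos: [0.6462, -0.2932, 0.1032]
eef_rot: [1.0, 0.023, 0.001, 0.001]
ft_force: [0.1, 0.6, -0.0]
opening: 0.0087
```

Request:
drive_tool:
  commands:
    - [[0,0,0],[0,0,0]]
    - [[0,0,0],[0,0,0]]
    - [[0,0,0],[0,0,0]]
    - [[0,0,0],[0,0,0]]
    - [[0,0,0],[0,0,0]]
  gripper: -0.1

```text
t: 34.73
tcp_pos: [0.6456, -0.2934, 0.102]
eef_rot: [1.0, 0.022, 0.0, 0.0]
ft_force: [0.7, 0.7, 0.2]
opening: 0.0384
```

Request:
drive_tool:
  commands:
    - [[0,0,-20],[0,0,0]]
    - [[0,0,-50],[0,0,0]]
    - [[0,0,-85],[0,0,0]]
    - [[0,0,-115],[0,0,0]]
    - [[0,0,-135],[0,0,0]]

```text
t: 35.15
tcp_pos: [0.6465, -0.2939, 0.2404]
eef_rot: [1.0, 0.022, 0.002, 0.001]
ft_force: [-0.2, -0.6, -0.2]
opening: 0.0386
```

Run:
```python
from h import *
w=cam("wrist");pk("w17.pk",w)
t=ld("top0.pk");s=ld("side0.pk")
# bar: dark? compare pixels around the bar in the top image
print(onz(t,439,284,.03)[:2], "bar ends", onz(t,434,276,.039)[:2],onz(t,444,292,.039)[:2])
plan([.42,-.35,.22])
```

```text
[ 0.45183652 -0.35104962] bar ends [ 0.47085697 -0.336338  ] [ 0.43102058 -0.36168533]
call 1 shift [-115.2   22.5   12.2] rz -0.0
call 2 shift [-115.2   22.5   12.2] rz -0.0
now [ 0.6481 -0.2948  0.2444] yaw_y -87.44 tilt [ 0.0087 -0.0049] open 0.0384 F [ 0.3 -0.6  3.2] t 35.2
```

Run:
```python
from h import *
plan([.435,-.362,.22],-58)
```

```text
call 1 shift [-108.    28.8   12.2] rz -0.257
call 2 shift [-111.7    0.4   12.2] rz -0.257
now [ 0.6481 -0.2948  0.2444] yaw_y -87.44 tilt [ 0.0087 -0.0049] open 0.0384 F [ 0.3 -0.6  3.2] t 35.2
```

Request:
drive_tool:
  commands:
    - [[-21,6,2],[0,0,-0.05]]
    - [[-43,12,4],[0,0,-0.1]]
    - [[-65,17,7],[0,0,-0.15]]
    - [[-86,23,9],[0,0,-0.2]]
    - [[-108,29,12],[0,0,-0.257]]
  gripper: 0.2

```text
t: 35.62
tcp_pos: [0.5378, -0.3272, 0.2244]
eef_rot: [0.988, 0.152, 0.0, -0.0]
ft_force: [-0.5, -0.4, 0.6]
opening: 0.0514
```

Request:
drive_tool:
  commands:
    - [[-26,0,3],[0,0,-0.05]]
    - [[-52,0,6],[0,0,-0.1]]
    - [[-77,0,9],[0,0,-0.16]]
    - [[-100,0,11],[0,0,-0.22]]
    - [[-112,0,12],[0,0,-0.257]]

```text
t: 36.03
tcp_pos: [0.4291, -0.3605, 0.2121]
eef_rot: [0.961, 0.277, -0.001, -0.001]
ft_force: [0.0, -0.4, -0.3]
opening: 0.0514
```

Request:
drive_tool:
  commands:
    - [[0,0,0],[0,0,0]]
    - [[0,0,0],[0,0,0]]
    - [[0,0,0],[0,0,0]]
    - [[0,0,0],[0,0,0]]
    - [[0,0,0],[0,0,0]]

```text
t: 36.45
tcp_pos: [0.4328, -0.3602, 0.2126]
eef_rot: [0.961, 0.276, 0.0, 0.0]
ft_force: [-0.3, -0.9, -0.3]
opening: 0.0509
```

Run:
```python
from h import *
w=cam("wrist");pk("w18.pk",w);t=cam("top");pk("t18.pk",t)
o=np.hstack([w["color"],cv2.resize(t["color"][160:250,375:475],(160,144)) if 0 else np.vstack([cv2.resize(t["color"][150:240,380:480],(160,144)),np.zeros((336,160,3),np.uint8)])])
cv2.imwrite("pics/w18.png",o[:,:,::-1])
plan([.452,-.351,.1],-58)
```

```text
call 1 shift [ 21.3   2.6 112.5] rz 0.001
now [ 0.4325 -0.3601  0.2125] yaw_y -57.95 tilt [0.0001 0.0001] open 0.051 F [-0.4 -0.   0.3] t 36.55
```

View pics/w18.png

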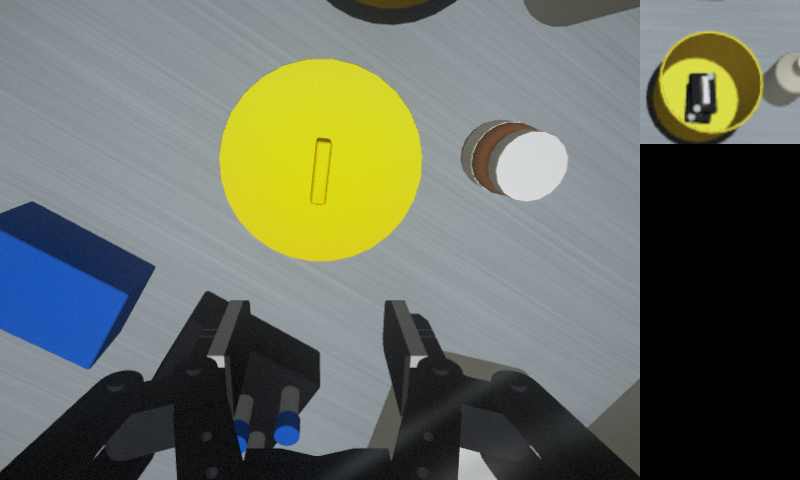

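Both cartridges lie in the pail, stacked. The cover's bar runs (323,138)–(318,205), with the disc centred at about (321,160).

Run:
```python
from h import *
from scipy.optimize import least_squares
w=ld("w18.pk");t=ld("top0.pk")
hsv=cv2.cvtColor(w["color"],cv2.COLOR_RGB2HSV);m=cv2.inRange(hsv,(22,120,60),(35,255,255));m[:40]=0
k=max(cv2.findContours(m,cv2.RETR_EXTERNAL,cv2.CHAIN_APPROX_NONE)[0],key=cv2.contourArea)[:,0]
for z in(.013,):
    A=np.array([onz(w,*p.astype(float),z)[:2] for p in k]);r=least_squares(lambda c:np.linalg.norm(A-c[:2],axis=1)-c[2],[.45,-.35,.085],loss='soft_l1',f_scale=.001);print(z,r.x)
a,b=onz(w,323,140,.039),onz(w,318,204,.039);e=a-b;print("bar",a,b,(a+b)/2,np.linalg.norm(e),np.rad2deg(np.arctan2(e[1],e[0])))
# pail rim, top views before arm in the way
for nm in("top0.pk","t18.pk"):
    c=ld(nm);hsv=cv2.cvtColor(c["color"],cv2.COLOR_RGB2HSV);m=cv2.inRange(hsv,(22,120,60),(35,255,255));m[245:]=0;m[:,:370]=0
    k=max(cv2.findContours(m,cv2.RETR_EXTERNAL,cv2.CHAIN_APPROX_NONE)[0],key=cv2.contourArea)[:,0]
    A=np.array([onz(c,*p.astype(float),.125)[:2] for p in k]);x=np.array([.645,-.293])
    for i in range(10):
        q=A[(A-x)@np.array([.8,-.6])>.02];x=least_squares(lambda c:np.linalg.norm(q-c,axis=1)-.0805,x,loss='soft_l1',f_scale=.002).x
    print(nm,x)
    hsvk=None
s=ld("s9.pk");hsv=cv2.cvtColor(s["color"],cv2.COLOR_RGB2HSV);m=cv2.inRange(hsv,(22,120,60),(35,255,255))
for k in cv2.findContours(m,cv2.RETR_EXTERNAL,cv2.CHAIN_APPROX_NONE)[0]:
    if cv2.contourArea(k)>1000:
        k=k[:,0];A=np.array([onz(s,*p.astype(float),.125)[:2] for p in k]);x=A.mean(0)
        for i in range(10):
            q=A[(A-x)@np.array([.2,-.98])>.02];x=least_squares(lambda c:np.linalg.norm(q-c,axis=1)-.0805,x,loss='soft_l1',f_scale=.002).x
        print("side9",x,np.std(np.linalg.norm(q-x,axis=1)))
```

```text
0.013 [ 0.45570748 -0.34981905  0.08382521]
bar [ 0.47819228 -0.33781511  0.039     ] [ 0.43389926 -0.36113126  0.039     ] [ 0.45604577 -0.34947318  0.039     ] 0.05005511805511733 27.762628919818663
top0.pk [ 0.64191131 -0.29307632]
t18.pk [ 0.64191445 -0.29300413]
side9 [ 0.44928229 -0.26999768] 0.0016503789327087712
side9 [ 0.64117251 -0.23295999] 0.011560905164580308
```

Request:
drive_tool:
  commands:
    - [[30,11,-8],[0,0,0]]
    - [[65,23,-16],[0,0,0]]
    - [[100,36,-24],[0,0,0]]
    - [[135,49,-28],[0,0,0]]
    - [[157,56,-28],[0,0,0]]

```text
t: 36.97
tcp_pos: [0.5991, -0.3238, 0.2419]
eef_rot: [0.961, 0.276, 0.002, 0.001]
ft_force: [0.4, -1.2, 0.6]
opening: 0.0511
```

Request:
drive_tool:
  commands:
    - [[0,0,0],[0,0,0]]
    - [[0,0,0],[0,0,0]]
    - [[0,0,0],[0,0,0]]
    - [[0,0,0],[0,0,0]]
    - [[0,0,0],[0,0,0]]

```text
t: 37.38
tcp_pos: [0.5934, -0.3249, 0.2405]
eef_rot: [0.961, 0.275, -0.0, -0.0]
ft_force: [1.0, 0.4, 0.0]
opening: 0.051
```

Run:
```python
from h import *
from scipy.optimize import least_squares
w=cam("wrist");pk("w19.pk",w);save(w,"pics/w19.png")
hsv=cv2.cvtColor(w["color"],cv2.COLOR_RGB2HSV);m=cv2.inRange(hsv,(22,120,60),(35,255,255));m[290:]=0
k=max(cv2.findContours(m,cv2.RETR_EXTERNAL,cv2.CHAIN_APPROX_NONE)[0],key=cv2.contourArea)[:,0]
print(k.min(0),k.max(0));k=k[(k[:,1]>3)&(k[:,1]<285)]
A=np.array([onz(w,*p.astype(float),.125)[:2] for p in k])
for f in(.0005,.002):
    r=least_squares(lambda c:np.linalg.norm(A-c[:2],axis=1)-c[2],[.645,-.293,.08],loss='cauchy',f_scale=f);print(r.x,np.median(abs(np.linalg.norm(A-r.x[:2],axis=1)-r.x[2])))
plan([.456,-.3495,.1],-62.2)
```

```text
[185   0] [449 289]
[ 0.64725271 -0.29354083  0.0788036 ] 0.00019103134881084255
[ 0.64710028 -0.29358682  0.07886079] 0.00022073287268725011
call 1 shift [-129.7  -52.   140.7] rz 0.072
now [ 0.5936 -0.325   0.2407] yaw_y -58.05 tilt [-0.0005  0.0002] open 0.051 F [ 0.9 -0.2  0. ] t 37.43
```

View pics/w19.png

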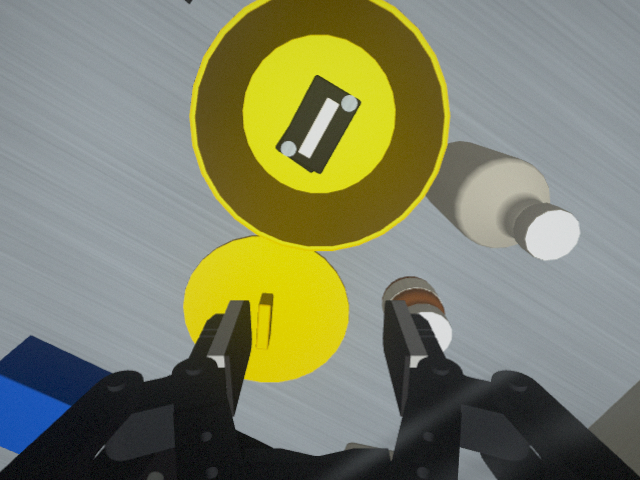

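The rim measures (0.6472, −0.2935), both cartridges are in the pail, and the cover is still in place. Going to pick up the cover.

Request:
drive_tool:
  commands:
    - [[-28,-11,10],[0,0,0.015]]
    - [[-62,-25,30],[0,0,0.03]]
    - [[-98,-39,60],[0,0,0.045]]
    - [[-124,-50,95],[0,0,0.06]]
    - [[-130,-52,125],[0,0,0.072]]
  gripper: 0.0

```text
t: 37.85
tcp_pos: [0.4539, -0.3504, 0.1165]
eef_rot: [0.971, 0.24, 0.0, 0.001]
ft_force: [0.5, -1.0, -0.8]
opening: 0.0426
```

Request:
drive_tool:
  commands:
    - [[0,0,15],[0,0,0]]
    - [[0,0,30],[0,0,0]]
    - [[0,0,40],[0,0,0]]
    - [[0,0,45],[0,0,0]]
    - [[0,0,45],[0,0,0]]

```text
t: 38.27
tcp_pos: [0.4564, -0.3492, 0.07]
eef_rot: [0.971, 0.241, -0.0, -0.001]
ft_force: [-0.2, -0.1, -0.9]
opening: 0.0427
```

Run:
```python
from h import *
plan([.456,-.3495,.025],-62.2)
```

```text
call 1 shift [-0.4  0.1 45. ] rz 0.001
now [ 0.4564 -0.3492  0.07  ] yaw_y -62.13 tilt [-0.0009  0.001 ] open 0.0427 F [-0.2 -0.1 -0.9] t 38.27
```

Request:
drive_tool:
  commands:
    - [[0,0,15],[0,0,0]]
    - [[0,0,28],[0,0,0]]
    - [[0,0,38],[0,0,0]]
    - [[0,0,43],[0,0,0]]
    - [[0,0,45],[0,0,0]]

```text
t: 38.68
tcp_pos: [0.4569, -0.3493, 0.0253]
eef_rot: [0.97, 0.241, -0.0, -0.0]
ft_force: [-0.1, -0.1, 0.5]
opening: 0.0429
```

Request:
drive_tool:
  commands:
    - [[0,0,0],[0,0,0]]
    - [[0,0,0],[0,0,0]]
    - [[0,0,0],[0,0,0]]
    - [[0,0,0],[0,0,0]]
    - [[0,0,0],[0,0,0]]
  gripper: -1
  force: 80

```text
t: 39.1
tcp_pos: [0.4574, -0.3499, 0.0265]
eef_rot: [0.971, 0.241, 0.0, 0.001]
ft_force: [0.2, 1.7, 6.4]
opening: 0.0095
```

Request:
drive_tool:
  commands:
    - [[0,0,0],[0,0,0]]
    - [[0,0,0],[0,0,0]]
    - [[0,0,-3],[0,0,0]]
    - [[0,0,-10],[0,0,0]]
    - [[0,0,-22],[0,0,0]]

```text
t: 39.52
tcp_pos: [0.456, -0.3486, 0.0471]
eef_rot: [0.971, 0.241, -0.001, -0.001]
ft_force: [-0.6, 0.2, -0.4]
opening: 0.0098
```

Request:
drive_tool:
  commands:
    - [[0,0,-22],[0,0,0]]
    - [[0,0,-50],[0,0,0]]
    - [[0,0,-80],[0,0,0]]
    - [[0,0,-110],[0,0,0]]
    - [[0,0,-140],[0,0,0]]

```text
t: 39.93
tcp_pos: [0.4564, -0.349, 0.1893]
eef_rot: [0.971, 0.241, -0.0, -0.0]
ft_force: [-0.6, 1.6, -0.6]
opening: 0.0095
```

Request:
drive_tool:
  commands:
    - [[0,0,-15],[0,0,0]]
    - [[0,0,-23],[0,0,0]]
    - [[0,0,-23],[0,0,0]]
    - [[0,0,-23],[0,0,0]]
    - [[0,0,-23],[0,0,0]]

```text
t: 40.35
tcp_pos: [0.4559, -0.3486, 0.209]
eef_rot: [0.971, 0.241, -0.001, -0.001]
ft_force: [-0.3, -0.7, -1.3]
opening: 0.0097
```

Run:
```python
from h import *
w=cam("wrist");pk("w20.pk",w);save(w,"pics/w20.png")
plan([.647,-.2935,.21],-62.2)
```

```text
call 1 shift [194.6  40.8  -1.2] rz 0.002
now [ 0.4559 -0.3485  0.2088] yaw_y -62.11 tilt [-0.0024  0.0024] open 0.0094 F [-0.4  0.  -1.9] t 40.4
```

View pics/w20.png

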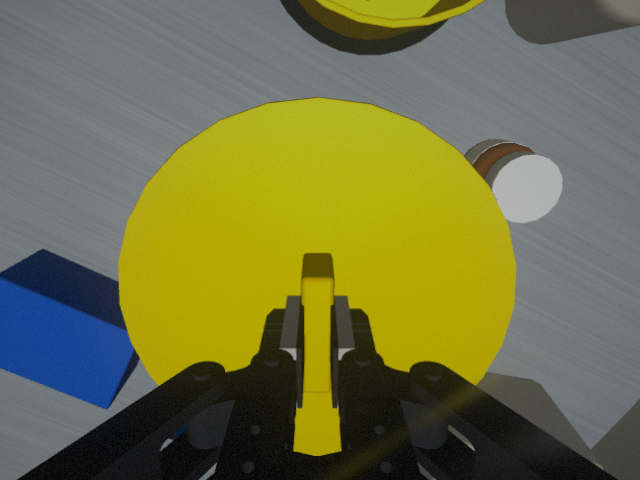

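Run:
```python
from h import *
from scipy.optimize import least_squares
w=ld("w20.pk");s=sense();p=np.array(s["tcp_pos"])
hsv=cv2.cvtColor(w["color"],cv2.COLOR_RGB2HSV);m=cv2.inRange(hsv,(22,120,60),(35,255,255));m[:60]=0;m[345:]=0
k=max(cv2.findContours(m,cv2.RETR_EXTERNAL,cv2.CHAIN_APPROX_NONE)[0],key=cv2.contourArea)[:,0];k=k[(k[:,1]>75)&(k[:,1]<335)]
z=p[2]-.0255+.013
A=np.array([onz(w,*q.astype(float),z)[:2] for q in k]);r=least_squares(lambda c:np.linalg.norm(A-c[:2],axis=1)-c[2],[.45,-.35,.085],loss='cauchy',f_scale=.001)
print(len(k),r.x,"offset",r.x[:2]-p[:2])
c=np.array([.6472,-.2935])-(r.x[:2]-p[:2]);print("target",c);plan([*c,.21],-62.1)
```

```text
856 [ 0.45540122 -0.34896318  0.08328719] offset [-0.00050878 -0.00044024]
target [ 0.64770878 -0.29305976]
call 1 shift [195.5  40.7  -1.2] rz -0.0
now [ 0.4559 -0.3485  0.2088] yaw_y -62.11 tilt [-0.0024  0.0024] open 0.0094 F [-0.4  0.  -1.9] t 40.4
```

Request:
drive_tool:
  commands:
    - [[12,3,0],[0,0,0]]
    - [[32,7,0],[0,0,0]]
    - [[54,11,0],[0,0,0]]
    - [[77,16,0],[0,0,0]]
    - [[100,21,0],[0,0,0]]

```text
t: 40.82
tcp_pos: [0.5564, -0.3203, 0.2094]
eef_rot: [0.971, 0.241, -0.0, -0.001]
ft_force: [0.1, -1.1, -0.8]
opening: 0.0096
```

Request:
drive_tool:
  commands:
    - [[23,5,0],[0,0,0]]
    - [[46,9,0],[0,0,0]]
    - [[68,14,0],[0,0,0]]
    - [[86,18,0],[0,0,0]]
    - [[95,19.5,0],[0,0,0]]

```text
t: 41.23
tcp_pos: [0.6508, -0.2924, 0.209]
eef_rot: [0.97, 0.242, 0.0, -0.001]
ft_force: [0.3, -0.1, -1.2]
opening: 0.0092
```

Request:
drive_tool:
  commands:
    - [[0,0,5],[0,0,0]]
    - [[0,0,15],[0,0,0]]
    - [[0,0,25],[0,0,0]]
    - [[0,0,35],[0,0,0]]
    - [[0,0,40],[0,0,0]]

```text
t: 41.65
tcp_pos: [0.646, -0.2937, 0.1679]
eef_rot: [0.971, 0.241, -0.001, -0.001]
ft_force: [0.1, 0.0, -1.3]
opening: 0.0097
```

Request:
drive_tool:
  commands:
    - [[0,0,0],[0,0,0]]
    - [[0,0,0],[0,0,0]]
    - [[0,0,0],[0,0,0]]
    - [[0,0,0],[0,0,0]]
    - [[0,0,0],[0,0,0]]

```text
t: 42.07
tcp_pos: [0.6485, -0.2943, 0.1714]
eef_rot: [0.971, 0.241, 0.0, 0.0]
ft_force: [0.2, -0.7, -1.2]
opening: 0.0097
```

Run:
```python
from h import *
from scipy.optimize import least_squares
w=cam("wrist");s=sense();p=np.array(s["tcp_pos"])
hsv=cv2.cvtColor(w["color"],cv2.COLOR_RGB2HSV);m=cv2.inRange(hsv,(22,120,60),(35,255,255));m[345:]=0
k=max(cv2.findContours(m,cv2.RETR_EXTERNAL,cv2.CHAIN_APPROX_NONE)[0],key=cv2.contourArea)[:,0];k=k[(k[:,1]>60)&(k[:,1]<335)]
z=p[2]-.0255+.013
A=np.array([onz(w,*q.astype(float),z)[:2] for q in k]);r=least_squares(lambda c:np.linalg.norm(A-c[:2],axis=1)-c[2],[.647,-.293,.085],loss='cauchy',f_scale=.001)
print(r.x,"offset",r.x[:2]-p[:2]);c=np.array([.6472,-.2935])-(r.x[:2]-p[:2]);plan([*c,.1425],-62.1)
```

```text
[ 0.64815893 -0.29480036  0.08324827] offset [-0.0002862  -0.00062724]
call 1 shift [-0.2 -1.6 28.8] rz -0.0
now [ 0.6484 -0.2942  0.1713] yaw_y -62.11 tilt [ 0.0009 -0.0004] open 0.0096 F [-0.4 -0.2 -1.7] t 42.12
```

Within about 1.5 mm of centre. Lowering gently.

Request:
drive_tool:
  commands:
    - [[0,-1.5,6],[0,0,0]]
    - [[0,-1.5,12],[0,0,0]]
    - [[0,-1.5,17],[0,0,0]]
    - [[0,-1.5,21],[0,0,0]]
    - [[0,-1.5,24],[0,0,0]]

```text
t: 42.53
tcp_pos: [0.647, -0.2924, 0.1454]
eef_rot: [0.971, 0.241, -0.001, -0.001]
ft_force: [0.0, -0.0, -1.2]
opening: 0.0095
```

Request:
drive_tool:
  commands:
    - [[0,0,1],[0,0,0]]
    - [[0,0,2],[0,0,0]]
    - [[0,0,3],[0,0,0]]
    - [[0,0,4],[0,0,0]]
    - [[0,0,4.5],[0,0,0]]

```text
t: 42.95
tcp_pos: [0.6476, -0.2927, 0.1437]
eef_rot: [0.971, 0.241, 0.0, 0.0]
ft_force: [-4.2, 1.8, 9.7]
opening: 0.0094
```

Request:
drive_tool:
  commands:
    - [[0,0,0],[0,0,0]]
    - [[0,0,0.5],[0,0,0]]
    - [[0,0,0.5],[0,0,0]]
    - [[0,0,1],[0,0,0]]
    - [[0,0,1],[0,0,0]]

```text
t: 43.37
tcp_pos: [0.6476, -0.2927, 0.1437]
eef_rot: [0.971, 0.241, 0.0, 0.0]
ft_force: [-4.2, 2.2, 10.4]
opening: 0.0093
```

There is firm contact at the expected seated height. Release, lift clear and check.

Request:
drive_tool:
  commands:
    - [[0,0,0],[0,0,0]]
    - [[0,0,0],[0,0,0]]
    - [[0,0,0],[0,0,0]]
    - [[0,0,0],[0,0,0]]
    - [[0,0,0],[0,0,0]]
  gripper: 0.0

```text
t: 43.78
tcp_pos: [0.6474, -0.2927, 0.1408]
eef_rot: [0.971, 0.241, -0.0, -0.0]
ft_force: [-0.4, -0.7, -0.5]
opening: 0.0433
```

Request:
drive_tool:
  commands:
    - [[0,0,-15],[0,0,0]]
    - [[0,0,-40],[0,0,0]]
    - [[-10,0,-70],[0,0,0]]
    - [[-25,0,-95],[0,0,0]]
    - [[-45,0,-110],[0,0,0]]

```text
t: 44.2
tcp_pos: [0.6093, -0.3141, 0.2541]
eef_rot: [0.97, 0.242, 0.002, 0.001]
ft_force: [0.5, -0.7, 1.1]
opening: 0.0429
```

Request:
drive_tool:
  commands:
    - [[-15,0,0],[0,0,0]]
    - [[-15,0,0],[0,0,0]]
    - [[-15,0,0],[0,0,0]]
    - [[-15,0,0],[0,0,0]]
    - [[-15,0,0],[0,0,0]]

```text
t: 44.62
tcp_pos: [0.5945, -0.32, 0.2495]
eef_rot: [0.97, 0.241, -0.001, -0.001]
ft_force: [-0.6, -0.0, 0.0]
opening: 0.0424
```

Run:
```python
from h import *
from scipy.optimize import least_squares
w=cam("wrist");t=cam("top");sd=cam("side")
hsv=cv2.cvtColor(w["color"],cv2.COLOR_RGB2HSV);m=cv2.inRange(hsv,(22,120,60),(35,255,255))
k=max(cv2.findContours(m,cv2.RETR_EXTERNAL,cv2.CHAIN_APPROX_NONE)[0],key=cv2.contourArea)[:,0];print(k.min(0),k.max(0));k=k[(k[:,1]>4)&(k[:,1]<285)]
A=np.array([onz(w,*q.astype(float),.130)[:2] for q in k]);r=least_squares(lambda c:np.linalg.norm(A-c[:2],axis=1)-c[2],[.647,-.293,.085],loss='cauchy',f_scale=.001)
print("cover",r.x,"vs rim .6472 -.2935; med res",np.median(abs(np.linalg.norm(A-r.x[:2],axis=1)-r.x[2])))
s=sense();print(s["tcp_pos"],s["t"])
o=np.zeros((480,800,3),np.uint8);o[:,:480]=cv2.resize(w["color"],(480,360))[:0].sum() if 0 else 0
o[:360,:480]=cv2.resize(w["color"],(480,360));o[:240,480:]=cv2.resize(t["color"],(320,240));o[240:,480:]=cv2.resize(sd["color"],(320,240))
cv2.imwrite("pics/f.png",o[:,:,::-1])
```

```text
[184   0] [454 261]
cover [ 0.64653622 -0.29392671  0.08399562] vs rim .6472 -.2935; med res 0.00018033982294553969
[ 0.5947144  -0.32015089  0.25010174] 44.7667
```

View pics/f.png

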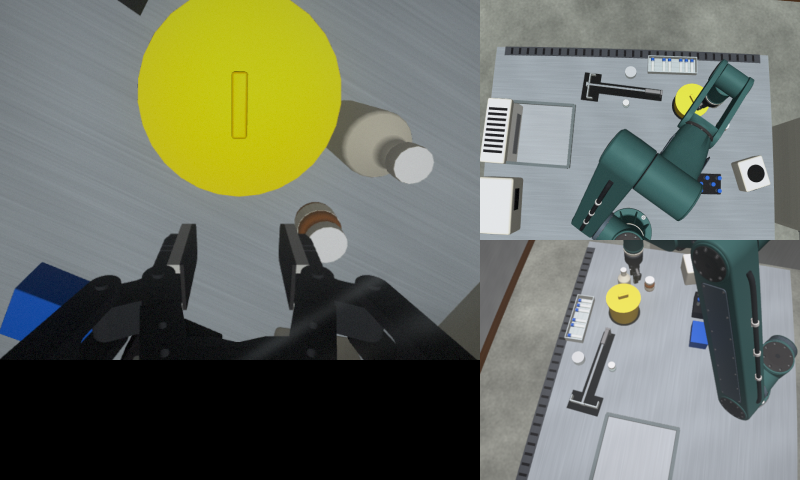

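The cover looks concentric (0.8 mm off) and flat, the scoop is on its mat and the guard is empty. Handing in.

```bash
python3 -c "
from station import job_done;print(job_done())"
```

```text
the job is handed in; nothing more can be done
None
```

I handed the job in at about 45 s of the 210 s allowed; no verdict is reported. There were only two cartridges. I drew both out from under the guard with the scoop, laid the scoop back on its mat, put both cartridges in the pail and set the cover on it.

**Last checks**
- **Cartridges:** both were seen lying in the pail, stacked, before the cover went on. The guard is empty.
- **Cover:** it sits about 0.8 mm off the rim centre, and contact came at the expected seated height (1.2 mm above the figure I had worked out). I did not measure its tilt; it looks flat in the views.
- **Scoop:** it lies on its mat the same way round, released about 1–2 mm from the pose where I picked it up.
- **Bystanders:** in the last pictures they look as they did at the start, but I did not measure them.

**What failed or disagreed**
- The first grasp of a cartridge closed above its fin and caught nothing. The second, about 22 mm lower, held; the fingertips reached less far down than the text says.
- Lowering the scoop for the first draw pressed it on the bench, with a reading of 67 N at the wrist. That is under the 120 N limit, and I lowered it more gently the second time.
- Heights worked out from the top and side pictures together came out about 15–20 mm low, and the top and wrist views differed by 3–5 mm. I used the wrist view for the grasps and the cover.
- I viewed 20 pictures, against a budget of 14.

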